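# Set the gap of a lining press with a gauge blade

### The job

Set the gap of the brake-lining press: gently slide the blade of the gauge along the bed under the press foot until its tip shows just past the foot, then turn the wing screw clockwise until the blade just drags between foot and bed, neither loose nor clamped hard. Leave the gauge standing in the gap, let go of everything, and do not disturb the other things on the bench.

Things in the scene. Friction and masses are not known exactly. Their poses are not given: they have to be found in the camera images.
- press: Small grey C-shaped bench press, fixed. Origin on the bench, on the vertical axis of its foot and wing screw. +y points from the open mouth to the column (y 36 to 82 mm); the gauge enters from the -y side, sliding towards +y. The head over the bed (46 mm wide in x, y -24 to 82 mm) spans heights 92 to 124 mm. A hand lever leans out beyond the column, y to 181 mm, up to height 150 mm.
- press_gap (a point): Point of the press on the screw's axis, 50 mm above the bench: the nominal top of the flat steel bed (60 mm wide in x, y -140 to +32 mm), which really lies up to 1.3 mm higher or lower (not measured). The foot hangs above, 22 mm across, flat underside 18 mm; at the start it leaves the 5 mm blade 1.4 to 6.4 mm of play, not measured either.
- wing_grip (a point): Grip point of the wing screw on the press head, on the screw's axis, 150 mm above the bench. The wing is an upright bar 10 mm thick (its x), 48 mm long (its y), at heights 136 to 160 mm. Turned clockwise seen from above (negative yaw) it lowers the foot 3 mm per rad, itself staying level; it turns stiffly (0.06 N m) and stays put. Up to 2.4 rad can be needed.
- gauge_handle (a point): Loose steel gauge, 0.2 kg: a flat blade 24 mm wide and 5 mm thick, lying flat, with an upright block handle at its rear end, 18 mm thick (x), 30 mm long (y), its top 52 mm above the blade's underside. This point is in the handle, 30 mm above the blade's underside. The gauge's +y axis points along the blade to its tip.
- gauge_tip (a point): The front end of the same blade, half-way through its thickness (2.5 mm above its underside), 108 mm ahead (+y) of the handle's centre line. When the blade is in place, the tip is 12 to 26 mm past the screw's axis towards the column (1 to 15 mm past the foot's edge).
- spray_can: White spray can, 54 mm across and about 150 mm tall, a bystander; origin under its centre.
- rivet_tray: Blue open tray 100 x 140 x 45 mm, a bystander; origin under its centre.
- spanner: Steel spanner 180 mm long, lying flat, a bystander.
- shoe_lining: Curved dark brake lining, about 36 x 150 mm, 39 mm tall, lying like an arch; a bystander.
- press_foot (a point): Point of the press on the screw's axis, 60 mm above the bench, about where the sprung foot hangs (it does not follow it). Once on the blade, the foot presses 14 N more per mm, so 30 to 42 N per rad of the wing. The wing's torque hardly tells this; the drag does: sliding the gauge takes 0.6 to 1 times the foot's force, besides its own 0 to 2 N. Right is a foot force near 5 N (2 to 9).
Not all that is in view belongs to the job. Leave any blue or brown look-alike of the part that bears gauge_handle alone.

How it is judged (in metres and radians):
On the way:
1. the blade lies in the gap under the foot, still loose (y of gauge_tip in the frame of press between 0.01 and 0.028 m and x of gauge_tip in the frame of press between -0.008 and 0.008 m and height (world z) of gauge_tip between 0.049 and 0.062 m and contact force between press and gauge below 0.5 N), for 0.2 s.
At the end, for the whole second after the job is handed in: The gauge lies flat on the bed, at rest, its tip 10 to 28 mm past the screw's axis and within 8 mm of it sideways, and the foot presses on the blade with 1.5 to 10 N (it just drags) (y of gauge_tip in the frame of press between 0.01 and 0.028 m and x of gauge_tip in the frame of press between -0.008 and 0.008 m and contact force between press and gauge between 1.5 and 10 N and angle between gauge_tip's own z axis and vertical below 0.05 rad and height (world z) of gauge_tip between 0.049 and 0.056 m and linear speed of gauge below 0.01 m/s); the robot touches nothing.
It fails at once if the gauge is clamped or rammed against the press with more than 20 N (contact force between press and gauge above 20 N).
It fails at once if a bystander is moved by more than 20 mm (distance of any of spray_can, rivet_tray, spanner, shoe_lining from where it was at the start of the episode above 0.02 m).
It also fails if it takes over 72 s, if anything falls off the work surface, if the arm or the gripper's body presses on something with over 40 N, if the wrist force passes 120 N, or if a joint passes its speed limit or range.

### The arm

A 6-joint arm with a two-finger parallel gripper is mounted at the origin on the work surface. World frame = base frame: x ahead of the robot, y to its left, z up, the work surface at z = 0. Lengths are in mm, angles in rad, forces in N, time in s.
With the tool pointing down it reaches from about 400 to 925 mm from the base axis. Payload 12.5 kg.
Tool frame: the origin (TCP) lies on the mounting face of the last link; the fingertips stand 190 mm ahead of it and the grasp point (between the pads) lies 171 mm ahead of it; x points along the fingers, y is the direction in which the jaws open and shut, and the axes are right-handed (so a half turn about x gives the same grasp; the last joint's range is limited). The gripper opens to 95 mm and grips with 3 to 60 N. Pads are 20 mm wide; open, the fingers measure 119 mm over their backs; the gripper's body (75 mm by 180 mm) begins 59 mm behind the grasp point.
Start: joints at [1.11, 0.491, 1.559, -0, 1.092, -0.106], TCP at [217.103, 586.081, 404.761] pointing down, gripper open.
Joint ranges: [-3.1, 3.1], [-0.84, 2.19], [0.05, 2.79], [-1.13, 4.28], [0.06, 2.93], [-2.69, 2.69]. Speed limits (rad/s): [2.22, 2.22, 2.79, 3.14, 3.14, 3.14].

### API

Orientations are given as [roll, pitch, yaw] about the fixed x, y, z axes, in that order (R = Rz(yaw) Ry(pitch) Rx(roll)).
In Python, from cell import env, eyes gives the robot as it stands. The module is installed in compiled form; this text tells all that it offers.
- The arm moves only by the tool jog_arm, never from a script. Its argument "deltas" is one flat list of numbers, 7 for each row, row after row: the shift along the tool's x, y, z in mm, then the turn, a rotation vector about the tool's x, y, z in rad, then the opening, from 0 (shut) to 1 (fully open). A call has 1 to 10 rows; each row shifts and turns the pose as measured when the row begins, along the tool's axes as they then stand; what a row does not reach is not made up. A row lasts 1/8 s, in which the tool goes at most 62.5 mm and 10.7 degrees, less where a joint would pass 70% of its speed; a pose out of reach is approached as far as the arm can. A call is refused whole if a number of a shift passes 62.5 or a number of a turn 0.188, either way. A call with a gripper value outside its range is refused whole. The fingers move at their own pace and stop on an object; the grip force is fixed at half the most. Time passes only in rows, so rows that do not move let the fingers close. It gives the time, the measured TCP pose, the force and the opening at its end, in the units of the state.
- env.state(): the state, without advancing time (a new reading comes with each control period).
- eyes.read_camera(name): name is "scene" or "side" or "wrist"; returns a dict with "image" (400x640x3 uint8, red, green, blue), "fovy" (degrees; the focal length in pixels is half the picture's height over the tangent of half this angle, whatever the lens; pixels are square), "cx", "cy" (the principal point, pixels), "world_from_camera" (4x4, takes a point from camera to world coordinates). Camera axes: x right, y up, looking along -z (the intrinsics and any distortion apply to the point x, -y, -z); pixel columns grow to the right and rows downward; lengths in mm; the calibration is good to about 2 mm. A picture is of the moment at which its call begins. There is no depth.
- env.job_done(): hands the job in, once; it reports no verdict.
The state is a dict: "t": time; "joints": joint angles; "qvel": joint speeds; "tau": joint torques, N m; "eef_pos": TCP position; "tcp_rot": TCP orientation; "ft_force": force on the tool from outside, world axes, zero at the start; "moment": the same for the moment, N m; "opening": opening from 0.0 (shut) to 1.0 (fully open).
Only numpy, scipy, OpenCV 4.12 (cv2) and the standard library are available. Lean on these libraries where they do the work, as an engineer would, in place of code of your own. Each camera call takes 0.05 s, during which the arm holds its last target.

## Working session

There is one attempt and no reset: what is moved stays moved. The work goes in short steps, Python scripts to look and compute and a tool call to move; the robot and the scene stay as the last step left them, time stands still between calls to the robot, and variables do not carry over. Pictures are saved under pics/ and viewed, and the job is handed in when it is done.

Besides the shell and the picture viewer there is one more tool, called by a JSON object that holds its "op" and its "data", one argument or row to a line. jog_arm: Moves the arm, as the interface text tells. Its arguments: {"type":"object","properties":{"deltas":{"type":"array","items":{"type":"number"}}},"required":["deltas"]}

```bash
ls; mkdir -p pics; python3 - <<'E'
from cell import env, eyes
import cv2,numpy as np
s=env.state()
for k,v in s.items(): print(k,np.round(v,3))
for n in ["scene","side","wrist"]:
    c=eyes.read_camera(n)
    cv2.imwrite(f"pics/{n}0.png",c["image"][:,:,::-1])
    print(n,[ (k,np.round(v,3).tolist()) for k,v in c.items() if k!="image"])
E
```

```text
pics
t 0.0
joints [ 1.11   0.492  1.559 -0.     1.092 -0.106]
qvel [-0.002 -0.    -0.    -0.001  0.002  0.001]
tau [-2.0000e-03 -6.1263e+01 -2.5818e+01  6.9000e-02  4.8000e-02 -0.0000e+00]
eef_pos [217.085 586.061 404.15 ]
tcp_rot [-1.662  1.57  -2.017]
ft_force [-0.528 -0.117  0.873]
moment [ 0.027 -0.036  0.056]
opening 0.999
scene [('fovy', 50.611), ('cx', 328.441), ('cy', 197.936), ('world_from_camera', [[-0.19, -0.676, 0.712, 1432.725], [0.982, -0.146, 0.123, 98.028], [0.021, 0.722, 0.691, 973.34], [0.0, 0.0, 0.0, 1.0]])]
side [('fovy', 50.557), ('cx', 323.425), ('cy', 200.941), ('world_from_camera', [[0.995, 0.066, -0.076, 456.318], [-0.1, 0.591, -0.8, -1065.547], [-0.008, 0.804, 0.595, 868.5], [0.0, 0.0, 0.0, 1.0]])]
wrist [('fovy', 59.115), ('cx', 322.047), ('cy', 201.611), ('world_from_camera', [[0.348, -0.907, -0.238, 149.015], [0.938, 0.336, 0.089, 610.573], [-0.001, -0.254, 0.967, 384.13], [0.0, 0.0, 0.0, 1.0]])]
```

View pics/scene0.png

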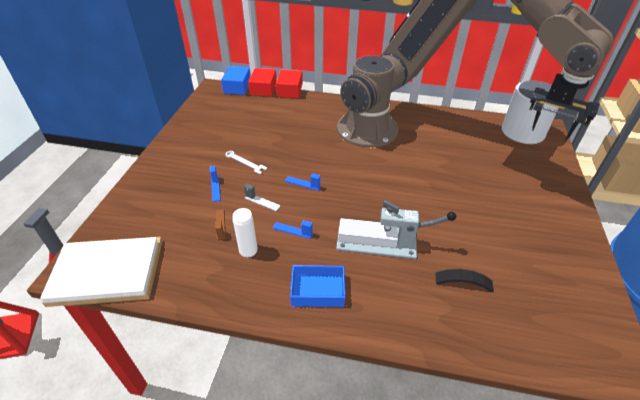

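View pics/side0.png

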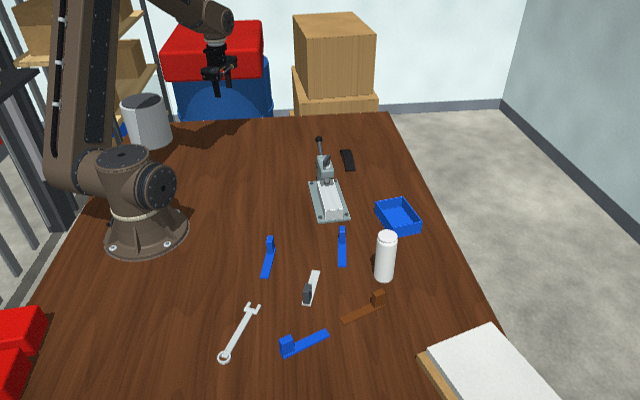

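View pics/wrist0.png

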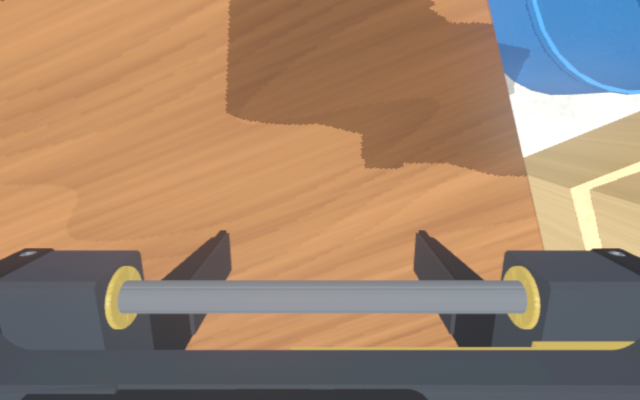

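Candidates for the gauge:
- Grey/steel: scene (255,195), side (310,288).
- Blue: scene (215,183), (303,182), (293,229).
- Brown: scene (221,225).

The steel one fits the description. I'll enlarge it to confirm.

```bash
python3 - <<'E'
import cv2,numpy as np
a=cv2.imread("pics/scene0.png");b=cv2.imread("pics/side0.png")
f=lambda im,x,y,w,h,s:cv2.resize(im[y:y+h,x:x+w],None,fx=s,fy=s,interpolation=cv2.INTER_CUBIC)
cv2.imwrite("pics/c1.png",f(a,230,170,70,50,8))
cv2.imwrite("pics/c2.png",f(b,285,255,60,60,8))
cv2.imwrite("pics/c3.png",f(a,325,190,140,75,5))
cv2.imwrite("pics/c4.png",f(b,295,130,70,100,6))
E
```

```text
(no output)
```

View pics/c1.png

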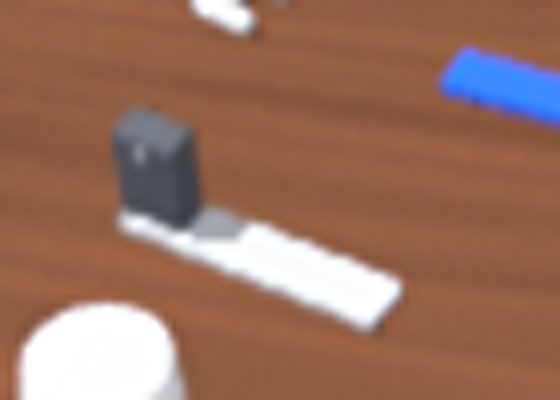

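View pics/c2.png

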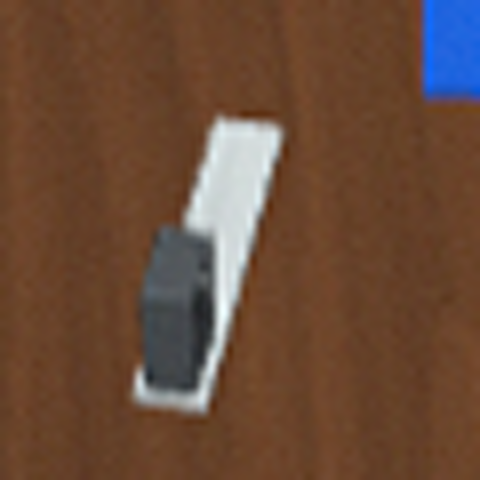

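View pics/c3.png

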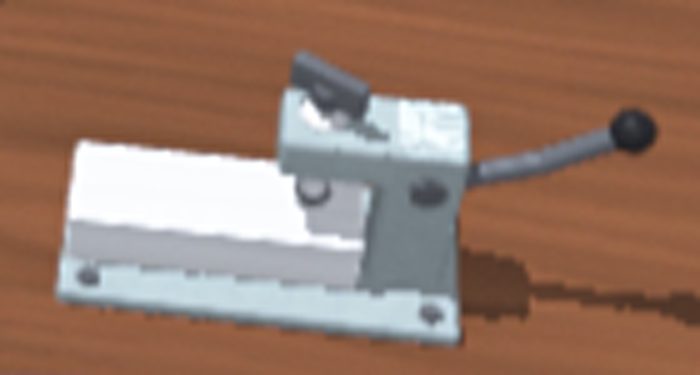

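View pics/c4.png

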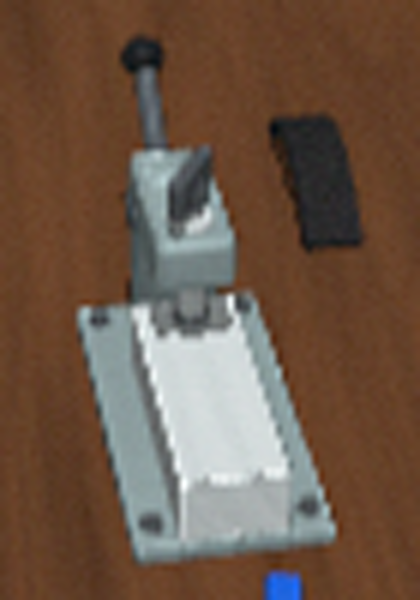

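```bash
cat > h.py <<'E'
import numpy as np, cv2, json
def cast(c,uv,z):
    f=200/np.tan(np.radians(c["fovy"])/2); T=np.array(c["world_from_camera"])
    d=T[:3,:3]@np.array([(uv[0]-c["cx"])/f,-(uv[1]-c["cy"])/f,-1]); o=T[:3,3]
    return o+d*(z-o[2])/d[2]
def proj(c,p):
    f=200/np.tan(np.radians(c["fovy"])/2); T=np.array(c["world_from_camera"])
    q=T[:3,:3].T@(np.array(p)-T[:3,3]); return np.array([c["cx"]+f*q[0]/-q[2], c["cy"]-f*q[1]/-q[2]])
def up(x,y,ox,oy,s): return (ox+(x+.5)/s-.5, oy+(y+.5)/s-.5)
E
python3 - <<'E'
from cell import env,eyes
from h import *
a=eyes.read_camera("scene");b=eyes.read_camera("side")
P=lambda *x:print(*[np.round(v,1) if not isinstance(v,str) else v for v in x])
for n,x,y in [("tipL?",402,282),("tipR",372,325),("rear",120,222)]: P(n,cast(a,up(x,y,230,170,8),5))
for n,x,y in [("tipL",217,117),("tipR",284,127),("rearL",135,400),("rearR",207,410)]: P(n,cast(b,up(x,y,285,255,8),5))
print("bed scene")
for n,x,y in [("nearL",80,142),("nearR",68,220)]: P(n,cast(a,up(x,y,325,190,5),50))
for n,x,y in [("mouthL",180,487),("mouthR",288,475),("farL",135,310),("farR",237,300)]: P(n,cast(b,up(x,y,295,130,6),50))
for n,x,y in [("a",310,55),("b",368,85)]: P("wing scene",cast(a,up(x,y,325,190,5),160))
for n,x,y in [("a",210,147),("b",172,185)]: P("wing side",cast(b,up(x,y,295,130,6),160))
E
```

```text
tipL? [ 500.8 -222.6    5. ]
tipR [ 527.  -227.7    5. ]
rear [ 491.3 -345.4    5. ]
tipL [ 501.2 -221.7    5. ]
tipR [ 524.2 -229.1    5. ]
rearL [ 465.1 -344.4    5. ]
rearR [ 487.9 -350.9    5. ]
bed scene
nearL [560.2 -14.1  50. ]
nearR [623.2 -10.3  50. ]
mouthL [559.1 -16.6  50. ]
mouthR [616.8 -12.6  50. ]
farL [550.3 152.   50. ]
farR [610.1 155.8  50. ]
wing scene [571.8 112.9 160. ]
wing scene [588.7 146.3 160. ]
wing side [592.9 144.3 160. ]
wing side [568.1 106.4 160. ]
```

```bash
cat >> h.py <<'E'
from scipy.spatial.transform import Rotation as Ro
def tool(s): return Ro.from_euler("xyz",s["tcp_rot"]).as_matrix(), np.array(s["eef_pos"])
def yang(R): return np.arctan2(R[1,1],R[0,1])   # heading of tool y axis
def plan(s,pos,heading,n):
    """n equal rows from state to TCP pos, tool down, tool y heading; mod pi by caller"""
    R,p=tool(s); y=np.array([np.cos(heading),np.sin(heading),0]); x=np.array([0,0,-1.]); z=np.cross(x,y)
    Rt=np.c_[x,y,z]; w=Ro.from_matrix(R.T@Rt).as_rotvec(); rows=[]
    dp=(np.array(pos)-p)/n
    for i in range(n):
        Ri=R@Ro.from_rotvec(w*i/n).as_matrix()
        rows.append(np.r_[Ri.T@dp,w/n])
    return np.array(rows)
def show(s):
    R,p=tool(s); print("t %.2f pos"%s["t"],np.round(p,1),"heading %.3f"%yang(R),"tilt",np.round(R[:2,0],4),"F",np.round(s["ft_force"],2),"M",np.round(s["moment"],2),"op %.3f"%s["opening"],"j",np.round(s["joints"],2))
E
python3 - <<'E'
from cell import env,eyes
from h import *
s=env.state(); show(s); R,p=tool(s); print(np.round(R,3))
c=eyes.read_camera("wrist"); T=np.array(c["world_from_camera"])
print("cam in tool",np.round(R.T@(T[:3,3]-p),1)); print(np.round(R.T@T[:3,:3],3))
h0=yang(R)
for h in (-0.287,-0.287+np.pi,-0.287-np.pi): print(h, h-h0)
for pos in ([482,-329,300],): 
  for h in (-0.287,):
    print(np.round(plan(s,pos,h,22)[[0,10,21]],3))
E
```

```text
t 0.25 pos [217.1 586.1 404.5] heading 1.216 tilt [-0.0002 -0.0004] F [-0.2   0.45 -0.29] M [-0.03 -0.03  0.01] op 1.004 j [ 1.11  0.49  1.56  0.    1.09 -0.11]
[[-0.     0.347  0.938]
 [-0.     0.938 -0.347]
 [-1.    -0.    -0.   ]]
cam in tool [ 20.1  -0.6 -72.3]
[[-0.     0.255 -0.967]
 [ 1.     0.001 -0.   ]
 [ 0.001 -0.967 -0.255]]
-0.287 -1.5030107595859263
2.854592653589793 1.6385818940038668
-3.428592653589793 -4.6446034131757195
[[  4.763 -34.819  25.741   0.068   0.      0.   ]
 [  4.755 -10.756  41.945   0.068   0.      0.   ]
 [  4.75   20.778  37.992   0.068   0.      0.   ]]
```

The crop confirms it: a dark grey handle on a steel blade, at scene (255,195). I'll move over the press first and get a wrist view.

```bash
python3 - <<'E'
from cell import env,eyes
from h import *
s=env.state(); print(np.round(plan(s,[590,50,400],0.05,10),3).tolist())
E
```

```text
[[0.467, -37.317, 53.59, 0.117, 0.0, 0.0], [0.465, -30.829, 57.568, 0.117, 0.0, 0.0], [0.463, -23.922, 60.763, 0.117, 0.0, 0.0], [0.462, -16.69, 63.134, 0.117, 0.0, 0.0], [0.46, -9.232, 64.647, 0.117, 0.0, 0.0], [0.459, -1.648, 65.282, 0.117, 0.0, 0.0], [0.458, 5.958, 65.03, 0.117, 0.0, 0.0], [0.457, 13.483, 63.896, 0.117, 0.0, 0.0], [0.456, 20.825, 61.893, 0.117, 0.0, 0.0], [0.456, 27.884, 59.05, 0.117, 0.0, 0.0]]
```

{"op": "jog_arm", "data": {
  "deltas": [0,-34,49,0.11,0,0,1,0,-28,52,0.11,0,0,1,0,-22,55,0.11,0,0,1,0,-15,58,0.11,0,0,1,0,-8,59,0.11,0,0,1,0,-2,60,0.11,0,0,1,0,5,60,0.11,0,0,1,0,12,58,0.11,0,0,1,0,19,56,0.11,0,0,1,0,25,54,0.11,0,0,1]
}}

```text
t: 1.55
eef_pos: [572.1, 89.7, 405.0]
tcp_rot: [1.954, 1.568, 0.47]
ft_force: [-0.1, 1.0, 0.1]
opening: 0.999
```

```bash
python3 - <<'E'
from cell import env,eyes
from h import *
s=env.state();show(s); print(np.round(plan(s,[590,50,400],0.05,3),3).tolist())
E
```

```text
t 1.55 pos [572.1  89.7 405. ] heading 0.087 tilt [0.0027 0.0014] F [-0.06  0.97  0.07] M [-0.08  0.05 -0.03] op 0.999 j [ 0.04  0.43  1.67  0.    1.04 -0.05]
[[1.648, 4.803, 13.703, 0.012, -0.0, -0.001], [1.649, 4.972, 13.642, 0.012, -0.0, -0.001], [1.65, 5.141, 13.579, 0.012, -0.0, -0.001]]
```

{"op": "jog_arm", "data": {
  "deltas": [2,5,14,0.012,0,0,1,2,5,14,0.012,0,0,1,1,5,13,0.012,0,0,1,0,0,0,0,0,0,1]
}}

```text
t: 2.05
eef_pos: [591.3, 46.7, 399.1]
tcp_rot: [2.214, 1.568, 0.691]
ft_force: [0.1, -0.1, 0.9]
opening: 1.001
```

```bash
python3 - <<'E'
from cell import env,eyes
from h import *
import pickle
c=eyes.read_camera("wrist");s=env.state();show(s)
pickle.dump(c,open("w1.pkl","wb"))
cv2.imwrite("pics/w1.png",c["image"][:,:,::-1])
E
```

```text
t 2.10 pos [591.1  47.1 399.2] heading 0.048 tilt [0.0018 0.0016] F [0.26 0.39 0.67] M [-0.05  0.1   0.02] op 1.001 j [-0.03  0.45  1.65  0.    1.04 -0.08]
```

View pics/w1.png

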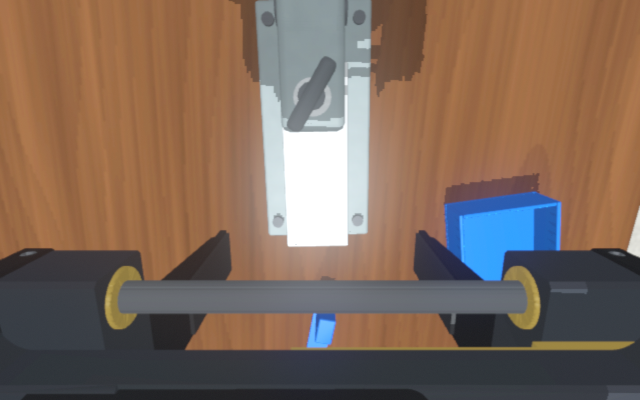

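Wrist view: bed near edge runs (288,245)–(347,244), the wing goes from (295,127) to (327,62), and the head front is at y≈130. I'll fit these lines.

```bash
python3 - <<'E'
from h import *
import pickle
c=pickle.load(open("w1.pkl","rb")); im=c["image"].astype(int)
g=im.min(axis=2); L=[];Rr=[]
for v in range(140,240,4):
    r=np.where(g[v,270:365]>240)[0]+270
    L.append(cast(c,(r.min()-.5,v),50)[:2]);Rr.append(cast(c,(r.max()+.5,v),50)[:2])
L=np.array(L);Rr=np.array(Rr)
for A in (L,Rr):
    k=np.polyfit(A[:,1],A[:,0],1);print("x=",k, "at y=126",np.polyval(k,126),"std",np.std(A[:,0]-np.polyval(k,A[:,1])))
col=g[200:260,300:340];e=[np.where(col[:,i]>240)[0].max()+200.5 for i in range(40)]
print("near edge",cast(c,(300,np.median(e)),50),cast(c,(339,np.median(e)),50),np.median(e))
# base plate/ wing
w=((im.max(2)<95)&(im.max(2)-im.min(2)<25)).astype(np.uint8)
w[:, :285]=0;w[:,340:]=0;w[:50]=0;w[140:]=0
cs,_=cv2.findContours(w,cv2.RETR_EXTERNAL,cv2.CHAIN_APPROX_NONE)
for q in sorted(cs,key=cv2.contourArea)[-2:]:
    (u,v),sz,an=cv2.minAreaRect(q); b=cv2.boxPoints(((u,v),sz,an)); print(cv2.contourArea(q),(u,v),sz,an)
    print([np.round(cast(c,p,160)[:2],1).tolist() for p in b], cast(c,(u,v),155)[:2])
big=cv2.resize(c["image"][40:150,260:370,::-1],None,fx=5,fy=5,interpolation=cv2.INTER_CUBIC);cv2.imwrite("pics/w1c.png",big)
E
```

```text
x= [-6.18426373e-02  5.58516904e+02] at y=126 550.7247316135777 std 0.28092662716781464
x= [-6.44279503e-02  6.17246970e+02] at y=126 609.129047794608 std 8.93436786299776e-14
near edge [571.72552777 -14.23222214  50.        ] [610.5569034  -12.45829774  50.        ] 245.5
```

View pics/w1c.png

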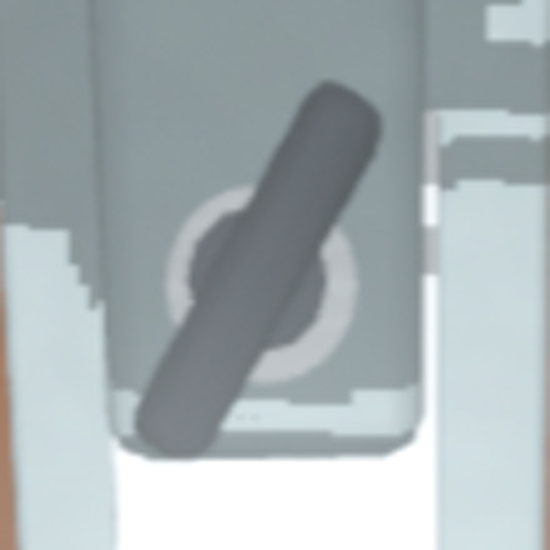

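```bash
python3 - <<'E'
from h import *
import pickle
from cell import env
c=pickle.load(open("w1.pkl","rb"))
a=cast(c,up(345,95,260,40,5),160)[:2];b=cast(c,up(178,440,260,40,5),160)[:2]
print(a,b,(a+b)/2,np.linalg.norm(a-b)," bar angle from +y",np.arctan2(-(a-b)[0],(a-b)[1]))
s=env.state()
u=np.array([-np.sin(-.287),np.cos(-.287)]);h=np.array([482.4,-329.3])
print(u,np.round(plan(s,[482,-329,330],-0.287,8),3).tolist())
E
```

```text
[589.66507208 146.46196002] [571.37931248 106.3014087 ] [580.52219228 126.38168436] 44.127529807411754  bar angle from +y -0.4272662819068948
[0.28307621 0.95909742] [[8.55, -15.889, 46.321, 0.042, -0.0, -0.0], [8.564, -13.935, 46.944, 0.042, -0.0, -0.0], [8.577, -11.956, 47.484, 0.042, -0.0, -0.0], [8.59, -9.957, 47.941, 0.042, -0.0, -0.0], [8.602, -7.94, 48.314, 0.042, -0.0, -0.0], [8.614, -5.909, 48.602, 0.042, -0.0, -0.0], [8.626, -3.868, 48.804, 0.042, -0.0, -0.0], [8.638, -1.82, 48.922, 0.042, -0.0, -0.0]]
```

```bash
python3 - <<'E'
from h import *
from cell import env,eyes
for n,uv in (("side",(385,277)),("scene",(246,250)),("side",(386,236)),("scene",(243,216))):
    c=eyes.read_camera(n); z=5 if uv[1]>240 else 150
    p=cast(c,uv,z); d=p[:2]-[482.4,-329.3]; H=-.287
    print(n,np.round(p,1),"gauge frame x,y",d@[np.cos(H),np.sin(H)],d@[-np.sin(H),np.cos(H)])
E
```

```text
side [ 699.7 -273.1    5. ] gauge frame x,y 192.47852250260178 115.42579021903236
scene [ 702.4 -268.     5. ] gauge frame x,y 193.62422167980614 121.04480650007162
side [ 692.  -266.9  150. ] gauge frame x,y 183.404278290052 119.17501481089502
scene [ 702.2 -259.2  150. ] gauge frame x,y 190.94138248511172 129.44199934416275
```

{"op": "jog_arm", "data": {
  "deltas": [8,-16,46,0.042,0,0,1,8,-14,47,0.042,0,0,1,8,-12,47,0.042,0,0,1,8,-10,48,0.042,0,0,1,8,-8,48,0.042,0,0,1,8,-6,48,0.042,0,0,1,8,-4,48,0.042,0,0,1,8,-2,48,0.042,0,0,1,0,0,0,0,0,0,1]
}}

```text
t: 3.42
eef_pos: [478.9, -331.8, 334.1]
tcp_rot: [1.931, 1.564, 0.071]
ft_force: [0.2, 0.4, -0.1]
opening: 1.002
```

The can is well clear of the gripper. Next I'll check the gauge from above.

```bash
python3 - <<'E'
from cell import env,eyes
from h import *
import pickle
c=eyes.read_camera("wrist");s=env.state();show(s)
pickle.dump(c,open("w2.pkl","wb"))
cv2.imwrite("pics/w2.png",c["image"][:,:,::-1])
E
```

```text
t 3.48 pos [ 479.4 -330.5  334.4] heading -0.288 tilt [0.0068 0.0007] F [ 0.22  0.1  -0.21] M [-0.07  0.08 -0.  ] op 0.999 j [-0.72  0.51  1.74  0.01  0.88 -0.43]
```

View pics/w2.png

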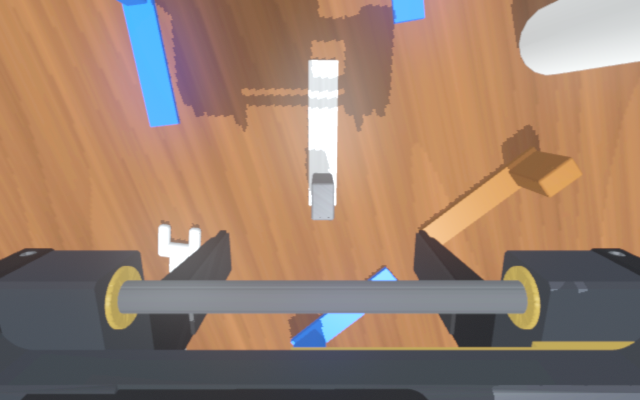

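```bash
python3 - <<'E'
from cell import env
from h import *
import pickle
c=pickle.load(open("w2.pkl","rb"));s=env.state()
im=c["image"]
big=cv2.resize(im[50:230,280:370,::-1],None,fx=3,fy=3,interpolation=cv2.INTER_CUBIC);cv2.imwrite("pics/w2c.png",big)
P=lambda n,uv,z:print(n,np.round(cast(c,uv,z)[:2],1))
P("tipL",(309,60),5);P("tipR",(338,60),5)
for uv in ((311,182),(333,182),(312,219),(333,219)):P("hand top",uv,52)
a=np.mean([cast(c,(309,60),5),cast(c,(338,60),5)],0)[:2];b=np.mean([cast(c,uv,52) for uv in ((311,182),(333,182),(312,219),(333,219))],0)[:2]
d=a-b;print("tip",a,"handle",b,np.linalg.norm(d),np.arctan2(-d[0],d[1]))
for uv in ((160,228),(195,235),(185,265)):
  p=cast(c,uv,5)[:2]-b;H=-.287;print("spanner in gauge frame",p@[np.cos(H),np.sin(H)],p@[-np.sin(H),np.cos(H)])
p=cast(c,(425,235),5)[:2]-b;print("brown",p@[np.cos(H),np.sin(H)],p@[-np.sin(H),np.cos(H)])
E
```

```text
tipL [ 501.3 -223.3]
tipR [ 524.1 -230.1]
hand top [ 476.7 -312.4]
hand top [ 492.7 -317.2]
hand top [ 468.9 -340.7]
hand top [ 484.5 -345.4]
tip [ 512.67629541 -226.66928978] handle [ 480.71920694 -328.93392083] 107.14154314511019 -0.3028794453946086
spanner in gauge frame -149.0519513689464 -37.222359947557784
spanner in gauge frame -117.5685939320452 -44.222651462381805
spanner in gauge frame -129.81287788712322 -74.23907713098974
brown 95.85704137192235 -45.430302754181994
```

View pics/w2c.png

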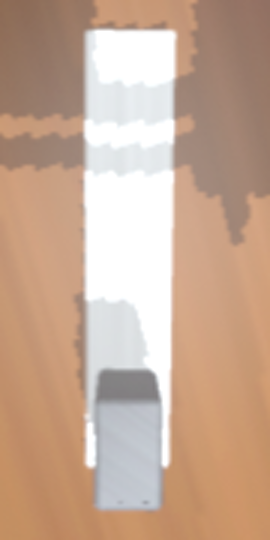

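```bash
python3 - <<'E'
from cell import env
from h import *
s=env.state()
print(np.round(plan(s,[481.3,-329.3,203],-0.292,4),4).tolist())
E
```

```text
[[32.8569, 0.1742, -0.3359, 0.001, -0.0007, -0.0016], [32.8564, 0.226, -0.358, 0.001, -0.0007, -0.0016], [32.8557, 0.2778, -0.3801, 0.001, -0.0007, -0.0016], [32.855, 0.3296, -0.4022, 0.001, -0.0007, -0.0016]]
```

{"op": "jog_arm", "data": {
  "deltas": [33,0.2,-0.3,0.001,-0.001,-0.0016,1,33,0.2,-0.3,0.001,-0.001,-0.0016,0.5,33,0.2,-0.4,0.001,-0.001,-0.0016,0.5,33,0.2,-0.4,0.001,-0.001,-0.0016,0.5,0,0,0,0,0,0,0.5]
}}

```text
t: 4.1
eef_pos: [484.3, -323.0, 201.9]
tcp_rot: [0.965, 1.567, -0.888]
ft_force: [-0.3, 0.1, 0.2]
opening: 0.64
```

```bash
python3 - <<'E'
from cell import env,eyes
from h import *
c=eyes.read_camera("wrist");cv2.imwrite("pics/w3.png",c["image"][:,:,::-1])
s=env.state();show(s)
print(np.round(plan(s,[481.3,-329.3,202],-0.292,1),4).tolist())
E
```

```text
t 4.15 pos [ 484.6 -323.3  203.2] heading -0.283 tilt [ 0.0045 -0.0047] F [0.07 0.75 0.76] M [-0.04  0.07 -0.01] op 0.592 j [-0.7   0.7   1.83 -0.    0.61 -0.42]
[[1.2504, -1.498, 6.6729, 0.0091, 0.0033, -0.0056]]
```

View pics/w3.png

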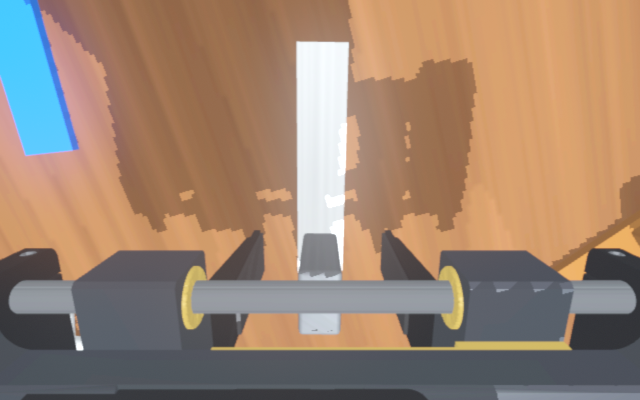

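The handle is between the pads at (320,285). I'll correct a few mm, then close.

{"op": "jog_arm", "data": {
  "deltas": [1.2,-1.5,6.7,0.009,0.003,-0.0056,0.5,0,0,0,0,0,0,0.4,0,0,0,0,0,0,0.4]
}}

```text
t: 4.53
eef_pos: [481.9, -329.4, 205.8]
tcp_rot: [1.128, 1.566, -0.734]
ft_force: [-0.8, -0.4, 0.3]
opening: 0.408
```

```bash
python3 - <<'E'
from cell import env,eyes
from h import *
s=env.state();show(s)
print(np.round(plan(s,[481.3,-329.3,202],-0.292,1),4).tolist())
E
```

```text
t 4.53 pos [ 481.9 -329.4  205.8] heading -0.291 tilt [ 0.0037 -0.0033] F [-0.82 -0.36  0.31] M [-0.06  0.12  0.02] op 0.408 j [-0.71  0.7   1.83 -0.    0.61 -0.42]
[[3.795, -0.6405, 0.0374, 0.0006, 0.0021, -0.0045]]
```

{"op": "jog_arm", "data": {
  "deltas": [3.8,-0.6,0,0,0.002,-0.0045,0.4,0,0,0,0,0,0,0,0,0,0,0,0,0,0,0,0,0,0,0,0,0,0,0,0,0,0,0,0]
}}

```text
t: 5.15
eef_pos: [481.3, -329.4, 202.3]
tcp_rot: [0.963, 1.57, -0.9]
ft_force: [0.4, 0.5, -0.0]
opening: 0.184
```

```bash
python3 - <<'E'
from cell import env,eyes
from h import *
s=env.state();show(s)
E
```

```text
t 5.15 pos [ 481.3 -329.4  202.3] heading -0.292 tilt [ 0.0003 -0.0004] F [ 0.37  0.54 -0.04] M [-0.08  0.14 -0.04] op 0.184 j [-0.71  0.7   1.83 -0.    0.61 -0.42]
```

```bash
python3 - <<'E'
from cell import env
from h import *
s=env.state()
s1=dict(s)
print(np.round(plan(s,[481.3,-329.4,292],-0.292,2),2).tolist())
s1["eef_pos"]=[481.3,-329.4,292]
print(np.round(plan(s1,[588.6,-14,292],0.058,8),3).tolist())
E
```

```text
[[-44.84, 0.02, 0.02, 0.0, 0.0, -0.0], [-44.84, 0.01, 0.01, 0.0, 0.0, -0.0]]
[[-0.012, 1.512, -41.617, -0.044, 0.0, -0.0], [-0.01, 3.329, -41.511, -0.044, 0.0, -0.0], [-0.008, 5.139, -41.326, -0.044, 0.0, -0.0], [-0.007, 6.94, -41.062, -0.044, 0.0, -0.0], [-0.005, 8.727, -40.719, -0.044, 0.0, -0.0], [-0.004, 10.497, -40.299, -0.044, 0.0, -0.0], [-0.002, 12.248, -39.802, -0.044, 0.0, -0.0], [-0.001, 13.975, -39.229, -0.044, 0.0, -0.0]]
```

{"op": "jog_arm", "data": {
  "deltas": [-45,0,0,0,0,0,0,-45,0,0,0,0,0,0,0,1.5,-41,-0.044,0,0,0,0,3.3,-41,-0.044,0,0,0,0,5,-41,-0.044,0,0,0,0,7,-41,-0.044,0,0,0,0,9,-40,-0.044,0,0,0,0,10,-40,-0.044,0,0,0,0,12,-36,-0.044,0,0,0,0,0,0,0,0,0,0]
}}

```text
t: 6.4
eef_pos: [574.9, -51.2, 293.7]
tcp_rot: [-2.128, 1.568, 2.609]
ft_force: [0.4, -0.3, -1.4]
opening: 0.187
```

```bash
python3 - <<'E'
from cell import env
from h import *
s=env.state();show(s)
print(np.round(plan(s,[588.6,-14,264],0.058,3),3).tolist())
E
```

```text
t 6.40 pos [574.9 -51.2 293.7] heading 0.025 tilt [-0.002   0.0012] F [ 0.41 -0.28 -1.4 ] M [-0.1   0.07  0.04] op 0.187 j [-0.2   0.56  1.79  0.    0.8  -0.23]
[[9.904, 4.897, -12.283, -0.011, -0.0, 0.001], [9.902, 5.026, -12.232, -0.011, -0.0, 0.001], [9.9, 5.154, -12.18, -0.011, -0.0, 0.001]]
```

{"op": "jog_arm", "data": {
  "deltas": [3,5,-12,-0.011,0,0.001,0,3,5,-12,-0.011,0,0.001,0,3,5,-12,-0.011,0,0.001,0,0,0,0,0,0,0,0]
}}

```text
t: 6.9
eef_pos: [589.1, -13.7, 283.5]
tcp_rot: [3.095, 1.569, 1.582]
ft_force: [-0.5, -0.5, -2.5]
opening: 0.187
```

```bash
python3 - <<'E'
from cell import env,eyes
from h import *
c=eyes.read_camera("wrist");cv2.imwrite("pics/w4.png",c["image"][:,:,::-1])
s=env.state();show(s)
print(np.round(plan(s,[588.6,-14,256],0.058,3),3).tolist())
E
```

```text
t 6.95 pos [589.  -14.2 283.6] heading 0.057 tilt [0.0001 0.0013] F [ 0.26 -1.02 -2.05] M [-0.14  0.07 -0.  ] op 0.187 j [-0.14  0.59  1.77  0.    0.79 -0.19]
[[9.211, -0.139, -0.05, -0.0, -0.0, -0.0], [9.211, -0.139, -0.053, -0.0, -0.0, -0.0], [9.211, -0.138, -0.057, -0.0, -0.0, -0.0]]
```

View pics/w4.png

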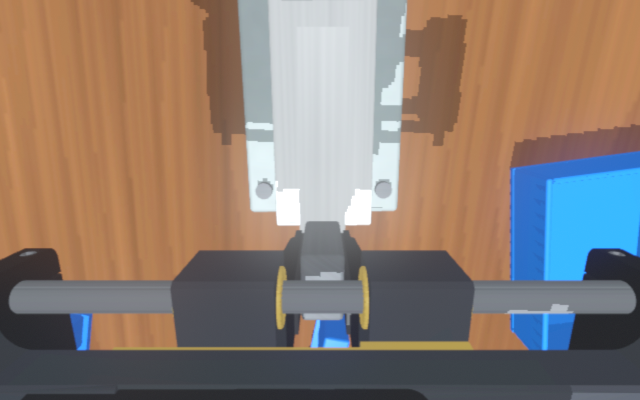

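The blade is centred over the bed, tip at about (322,27). Descending.

{"op": "jog_arm", "data": {
  "deltas": [9,0,0,0,0,0,0,9,0,0,0,0,0,0,9,0,0,0,0,0,0,0,0,0,0,0,0,0]
}}

```text
t: 7.45
eef_pos: [588.7, -15.2, 254.4]
tcp_rot: [-2.643, 1.569, 2.125]
ft_force: [-0.0, -0.0, -1.0]
opening: 0.188
```

```bash
python3 - <<'E'
from cell import env,eyes
from h import *
s=env.state();show(s)
print(np.round(plan(s,[588.6,-14,253],0.058,1),3).tolist())
E
```

```text
t 7.45 pos [588.7 -15.2 254.4] heading 0.056 tilt [-0.0008  0.0013] F [-0.03 -0.03 -0.98] M [-0.12  0.06 -0.01] op 0.188 j [-0.14  0.63  1.79  0.    0.73 -0.2 ]
[[1.361, -0.011, -1.164, -0.002, -0.001, 0.001]]
```

{"op": "jog_arm", "data": {
  "deltas": [1.4,0,-1.2,-0.002,-0.001,0.001,0,0.7,0,0,0,0,0,0,0,0,0,0,0,0,0]
}}

```text
t: 7.82
eef_pos: [588.7, -13.9, 253.0]
tcp_rot: [1.626, 1.57, 0.113]
ft_force: [0.2, 0.2, -1.3]
opening: 0.188
```

```bash
python3 - <<'E'
from cell import env,eyes
from h import *
s=env.state();show(s)
E
```

```text
t 7.83 pos [588.7 -13.9 253. ] heading 0.058 tilt [0.0013 0.0001] F [ 0.19  0.2  -1.27] M [-0.14  0.08 -0.  ] op 0.188 j [-0.14  0.63  1.79  0.    0.72 -0.19]
```

{"op": "jog_arm", "data": {
  "deltas": [0.7,0,0,0,0,0,0,0.3,0,0,0,0,0,0]
}}

```text
t: 8.07
eef_pos: [588.7, -13.9, 252.8]
tcp_rot: [1.508, 1.569, -0.005]
ft_force: [-1.6, 0.1, 3.0]
opening: 0.19
```

{"op": "jog_arm", "data": {
  "deltas": [0.7,0,0,0,0,0,0,0.3,0,0,0,0,0,0]
}}

```text
t: 8.32
eef_pos: [588.6, -13.9, 252.8]
tcp_rot: [1.472, 1.568, -0.041]
ft_force: [-1.2, 0.9, 1.9]
opening: 0.189
```

Contact with the bed at TCP z ≈ 252.8. Sliding in.

{"op": "jog_arm", "data": {
  "deltas": [-0.2,0,-4,0,0,0,0,0,0,-6,0,0,0,0,0,0,-6,0,0,0,0,0,0,-6,0,0,0,0,0,0,0,0,0,0,0]
}}

```text
t: 8.95
eef_pos: [587.5, 9.9, 252.8]
tcp_rot: [1.475, 1.567, -0.037]
ft_force: [0.1, 1.3, 0.6]
opening: 0.189
```

```bash
cat >> h.py <<'E'
AX=np.array([580.4,126.3]);PY=0.058
def prs(p):
    d=np.array(p[:2])-AX;return d@[np.cos(PY),np.sin(PY)],d@[-np.sin(PY),np.cos(PY)]
E
python3 - <<'E'
from cell import env,eyes
from h import *
s=env.state();show(s);x,y=prs(s["eef_pos"]);print("press xy",x,y,"tip",y+107.5)
E
```

```text
t 8.95 pos [587.5   9.9 252.8] heading 0.058 tilt [ 0.0034 -0.0001] F [0.06 1.31 0.61] M [ 0.21  0.17 -0.  ] op 0.189 j [-0.1   0.63  1.79  0.    0.72 -0.15]
press xy 0.3207077066214161 -116.60112239924015 tip -9.101122399240154
```

{"op": "jog_arm", "data": {
  "deltas": [0,0,-5,0,0,0,0,0,0,-5,0,0,0,0,0,0,0,0,0,0,0]
}}

```text
t: 9.32
eef_pos: [586.9, 20.6, 252.8]
tcp_rot: [1.503, 1.567, -0.01]
ft_force: [-0.1, 1.5, 0.7]
opening: 0.189
```

{"op": "jog_arm", "data": {
  "deltas": [0,0,-6,0,0,0,0,0,0,-6,0,0,0,0,0,0,-6,0,0,0,0,0,0,0,0,0,0,0]
}}

```text
t: 9.82
eef_pos: [585.7, 39.9, 252.8]
tcp_rot: [1.507, 1.567, -0.006]
ft_force: [-0.9, 1.5, 1.5]
opening: 0.189
```

```bash
python3 - <<'E'
from cell import env,eyes
from h import *
for n in ("scene","side","wrist"):
    c=eyes.read_camera(n);cv2.imwrite(f"pics/{n}5.png",c["image"][:,:,::-1])
    im=c["image"][:,:,::-1]
    if n=="scene":cv2.imwrite("pics/sc5.png",cv2.resize(im[190:265,325:465],None,fx=5,fy=5,interpolation=cv2.INTER_CUBIC))
    if n=="side":cv2.imwrite("pics/si5.png",cv2.resize(im[130:230,295:365],None,fx=6,fy=6,interpolation=cv2.INTER_CUBIC))
s=env.state();show(s);x,y=prs(s["eef_pos"]);print("press xy",x,y,"tip",y+107.5)
E
```

```text
t 9.97 pos [585.8  39.4 252.8] heading 0.058 tilt [ 0.0034 -0.0001] F [0.28 1.03 1.41] M [ 0.2   0.11 -0.03] op 0.184 j [-0.05  0.63  1.79  0.    0.72 -0.1 ]
press xy 0.32063217999109 -87.04164552798794 tip 20.45835447201206
```

View pics/sc5.png

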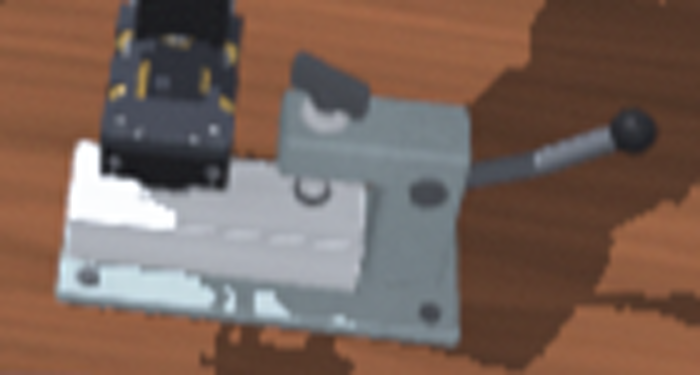

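View pics/si5.png

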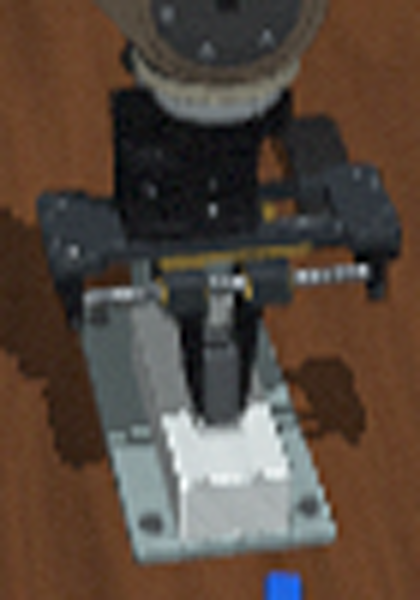

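View pics/wrist5.png

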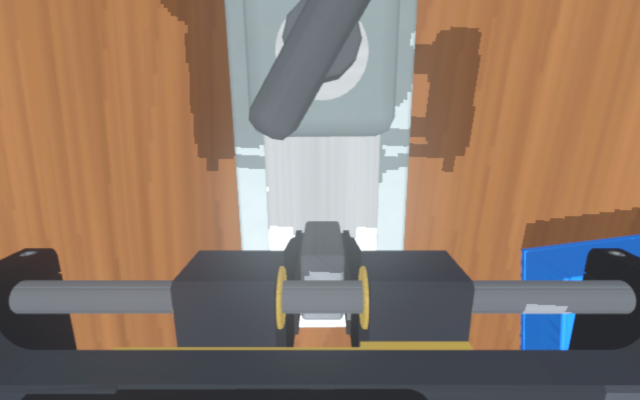

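The blade is centred under the foot, with the tip at about 20 mm by dead reckoning. I'll release, rise and go to the wing.

{"op": "jog_arm", "data": {
  "deltas": [0,0,0,0,0,0,0.35,0,0,0,0,0,0,0.35,0,0,0,0,0,0,0.35,-10,0,0,0,0,0,0.35,-40,0,0,0,0,0,0.35,-40,0,0,0,0,0,0.35,-15,0,0,0,0,0,0.35,0,0,0,0,0,0,0.35]
}}

```text
t: 10.98
eef_pos: [585.3, 38.8, 361.8]
tcp_rot: [1.406, 1.568, -0.108]
ft_force: [1.0, -0.8, -0.3]
opening: 0.348
```

```bash
python3 - <<'E'
from cell import env,eyes
from h import *
import pickle
c=eyes.read_camera("wrist");cv2.imwrite("pics/w6.png",c["image"][:,:,::-1]);pickle.dump(c,open("w6.pkl","wb"))
s=env.state();show(s)
print(np.round(plan(s,[580.5,126.4,362],-0.427,4),3).tolist())
E
```

```text
t 11.03 pos [585.2  38.8 361. ] heading 0.057 tilt [ 0.0016 -0.0003] F [-0.31 -0.    0.46] M [-0.07  0.1   0.01] op 0.347 j [-0.05  0.48  1.71 -0.    0.95 -0.1 ]
[[-0.247, 0.073, -21.933, 0.121, -0.0, -0.0], [-0.247, -2.575, -21.781, 0.121, -0.0, -0.0], [-0.246, -5.186, -21.311, 0.121, -0.0, -0.0], [-0.243, -7.721, -20.529, 0.121, -0.0, -0.0]]
```

View pics/w6.png

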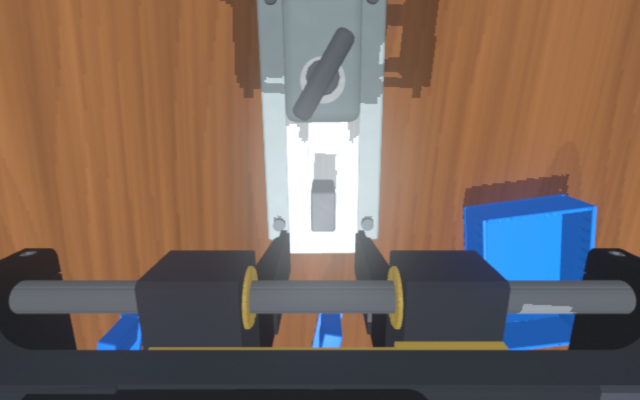

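```bash
python3 - <<'E'
from h import *
import pickle
c=pickle.load(open("w6.pkl","rb"))
b=np.mean([cast(c,uv,102.5) for uv in ((312,192),(334,192),(312,230),(335,230))],0)
print("handle",b,"press",prs(b))
a=cast(c,(345,34),160)[:2];d=cast(c,(302.5,113),160)[:2];print((a+d)/2,np.arctan2(-(a-d)[0],(a-d)[1]),np.linalg.norm(a-d))
print("near edge",prs(cast(c,(288,253),50.5)),prs(cast(c,(355,253),50.5)))
cv2.imwrite("pics/w6c.png",cv2.resize(c["image"][20:260,260:390,::-1],None,fx=2.4,fy=2.4,interpolation=cv2.INTER_CUBIC))
E
```

```text
handle [585.55252048  39.96197266 102.5       ] press (np.float64(0.13905791077378385), np.float64(-86.49152614914794))
[580.16937228 125.85571922] -0.4604941367606492 41.73714275445922
near edge (np.float64(-30.797076189328287), np.float64(-140.1536058074234)) (np.float64(28.663337040197003), np.float64(-140.33640626605262))
```

View pics/w6c.png

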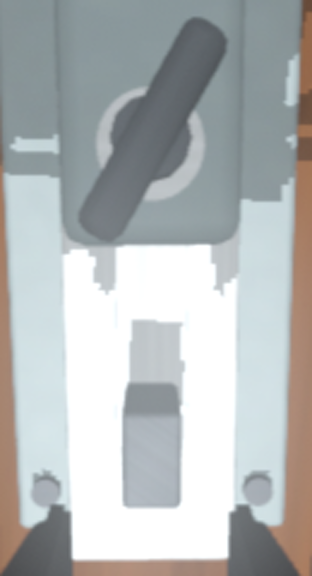

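{"op": "jog_arm", "data": {
  "deltas": [0,0,-22,0.125,0,0,0.4,0,-2.5,-22,0.125,0,0,0.4,0,-5,-21,0.125,0,0,0.4,0,-8,-20,0.125,0,0,0.4,0,0,0,0,0,0,0.4]
}}

```text
t: 11.65
eef_pos: [580.6, 127.9, 352.8]
tcp_rot: [-1.003, 1.56, -3.033]
ft_force: [-0.4, -0.3, -0.0]
opening: 0.4
```

```bash
python3 - <<'E'
from cell import env,eyes
from h import *
s=env.state();show(s)
print(np.round(plan(s,[580.4,126.2,321],-0.447,3),3).tolist())
E
```

```text
t 11.65 pos [580.6 127.9 352.8] heading -0.459 tilt [-0.0103 -0.0011] F [-0.39 -0.29 -0.03] M [-0.16  0.06  0.03] op 0.400 j [ 0.11  0.5   1.69 -0.    0.96  0.56]
[[10.605, 0.27, 0.47, -0.004, 0.002, 0.003], [10.605, 0.237, 0.491, -0.004, 0.002, 0.003], [10.605, 0.204, 0.511, -0.004, 0.002, 0.003]]
```

{"op": "jog_arm", "data": {
  "deltas": [10.6,0.3,0.5,-0.004,0.002,0.003,0.4,10.6,0.2,0.5,-0.004,0.002,0.003,0.4,10.6,0.2,0.5,-0.004,0.002,0.003,0.4,0,0,0,0,0,0,0.4]
}}

```text
t: 12.15
eef_pos: [580.3, 124.1, 316.3]
tcp_rot: [-1.044, 1.568, -3.057]
ft_force: [0.4, 1.0, -0.2]
opening: 0.397
```

```bash
python3 - <<'E'
from cell import env,eyes
from h import *
s=env.state();show(s)
print(np.round(plan(s,[580.4,126.2,321],-0.447,1),3).tolist())
E
```

```text
t 12.15 pos [580.3 124.1 316.3] heading -0.443 tilt [-0.0027 -0.0002] F [ 0.41  1.03 -0.21] M [-0.14  0.1  -0.  ] op 0.397 j [0.1  0.55 1.73 0.   0.87 0.54]
[[-4.738, -0.851, -1.971, 0.004, 0.001, 0.002]]
```

{"op": "jog_arm", "data": {
  "deltas": [-4.7,-0.9,-2,0.004,0.001,0.002,0.4,0,0,0,0,0,0,0.3,0,0,0,0,0,0,0,0,0,0,0,0,0,0,0,0,0,0,0,0,0,0,0,0,0,0,0,0]
}}

```text
t: 12.9
eef_pos: [580.7, 126.2, 322.3]
tcp_rot: [2.032, 1.569, 0.014]
ft_force: [0.4, -0.2, -0.2]
opening: 0.104
```

```bash
python3 - <<'E'
from cell import env,eyes
from h import *
c=eyes.read_camera("wrist");cv2.imwrite("pics/w7.png",c["image"][:,:,::-1])
s=env.state();show(s)
E
```

```text
t 12.95 pos [580.7 126.2 322.4] heading -0.447 tilt [0.0021 0.0001] F [ 2.06  0.34 -0.87] M [-0.09  0.06  0.01] op 0.099 j [ 0.1   0.54  1.72 -0.    0.88  0.55]
```

View pics/w7.png

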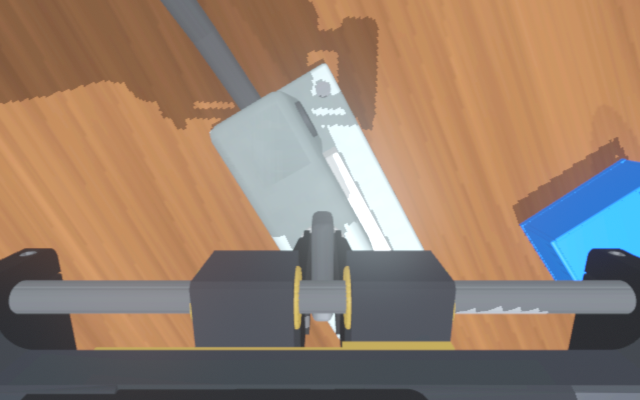

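Wing gripped (opening 9.4 mm). Turning about 0.45 rad clockwise, below the least possible play.

{"op": "jog_arm", "data": {
  "deltas": [0,0,0,0.11,0,0,0,0,0,0,0.11,0,0,0,0,0,0,0.11,0,0,0,0,0,0,0.11,0,0,0,0,0,0,0,0,0,0]
}}

```text
t: 13.58
eef_pos: [580.8, 126.2, 322.4]
tcp_rot: [2.439, 1.569, -0.031]
ft_force: [1.3, -0.2, 0.1]
opening: 0.102
```

```bash
python3 - <<'E'
from cell import env,eyes
from h import *
s=env.state();show(s)
print(np.round(plan(s,[580.6,126.2,322],yang(tool(s)[0]),1),3).tolist())
E
```

```text
t 13.57 pos [580.8 126.2 322.4] heading -0.899 tilt [ 0.0021 -0.0001] F [ 1.25 -0.24  0.09] M [-0.05  0.07 -0.1 ] op 0.102 j [ 0.1   0.54  1.72 -0.    0.88  1.  ]
[[0.388, -0.108, 0.152, 0.0, -0.002, -0.001]]
```

{"op": "jog_arm", "data": {
  "deltas": [0,0,0,0.1,0,0,0,0,0,0,0.1,0,0,0,0,0,0,0.1,0,0,0,0,0,0,0,0,0,0]
}}

```text
t: 14.08
eef_pos: [580.8, 126.2, 322.4]
tcp_rot: [2.685, 1.569, -0.082]
ft_force: [1.5, -0.1, 0.4]
opening: 0.102
```

{"op": "jog_arm", "data": {
  "deltas": [0,0,0,0,0,0,0.35,0,0,0,0,0,0,0.35,-20,0,0,0,0,0,0.4,-20,0,0,0,0,0,0.4]
}}

```text
t: 14.58
eef_pos: [580.4, 126.2, 361.8]
tcp_rot: [-0.081, 1.569, -2.839]
ft_force: [-0.1, -0.2, 0.2]
opening: 0.395
```

```bash
python3 - <<'E'
from cell import env,eyes
from h import *
s=env.state();show(s)
print(np.round(plan(s,[585.5,39.4,345],0.058,8),3).tolist())
E
```

```text
t 14.57 pos [580.4 126.2 361.8] heading -1.187 tilt [-0.0018 -0.0006] F [-0.14 -0.2   0.16] M [-0.07  0.13  0.05] op 0.395 j [ 0.1   0.49  1.69 -0.    0.96  1.29]
[[2.107, 10.302, 3.47, -0.156, 0.0, 0.0], [2.108, 9.639, 5.026, -0.156, 0.0, 0.0], [2.108, 8.743, 6.459, -0.156, 0.0, 0.0], [2.108, 7.636, 7.737, -0.156, 0.0, 0.0], [2.108, 6.343, 8.828, -0.156, 0.0, 0.0], [2.107, 4.898, 9.705, -0.156, 0.0, 0.0], [2.106, 3.334, 10.347, -0.156, 0.0, 0.0], [2.104, 1.689, 10.739, -0.156, 0.0, 0.0]]
```

{"op": "jog_arm", "data": {
  "deltas": [0,10,3.5,-0.156,0,0,0.4,0,9.6,5,-0.156,0,0,0.4,0,8.7,6.5,-0.156,0,0,0.4,0,7.6,7.7,-0.156,0,0,0.4,2,6.3,8.8,-0.156,0,0,0.4,2,5,9.7,-0.156,0,0,0.4,2,3.3,10.3,-0.156,0,0,0.4,10,1.7,10.7,-0.156,0,0,0.4,0,0,0,0,0,0,0.4]
}}

```text
t: 15.7
eef_pos: [587.0, 37.9, 347.6]
tcp_rot: [0.902, 1.57, -0.555]
ft_force: [0.6, 0.1, -0.4]
opening: 0.401
```

```bash
python3 - <<'E'
from cell import env,eyes
from h import *
s=env.state();show(s)
print(np.round(plan(s,[585.6,39.5,256],0.058,3),3).tolist())
E
```

```text
t 15.70 pos [587.   37.9 347.6] heading 0.114 tilt [ 0.0004 -0.0002] F [ 0.63  0.15 -0.43] M [-0.12  0.09 -0.02] op 0.401 j [-0.05  0.5   1.71 -0.    0.92 -0.16]
[[30.517, -0.428, -0.585, 0.019, 0.0, -0.0], [30.517, -0.435, -0.574, 0.019, 0.0, -0.0], [30.517, -0.442, -0.563, 0.019, 0.0, -0.0]]
```

{"op": "jog_arm", "data": {
  "deltas": [28,-0.4,-0.6,0.019,0,0,0.4,28,-0.4,-0.6,0.019,0,0,0.4,28,-0.4,-0.6,0.019,0,0,0.4,0,0,0,0,0,0,0.4]
}}

```text
t: 16.2
eef_pos: [586.1, 41.2, 263.6]
tcp_rot: [1.508, 1.567, -0.02]
ft_force: [0.1, -0.3, 0.2]
opening: 0.402
```

```bash
python3 - <<'E'
from cell import env,eyes
from h import *
s=env.state();show(s)
print(np.round(plan(s,[585.6,39.5,254],0.058,1),3).tolist())
E
```

```text
t 16.20 pos [586.1  41.2 263.6] heading 0.043 tilt [ 0.0033 -0.0001] F [ 0.1  -0.3   0.21] M [-0.06  0.04  0.02] op 0.402 j [-0.04  0.61  1.79  0.    0.74 -0.09]
[[9.628, -0.582, 1.627, -0.015, 0.0, -0.003]]
```

{"op": "jog_arm", "data": {
  "deltas": [8,-0.6,1.6,-0.015,0,-0.003,0.4,0,0,0,0,0,0,0.4,0,0,0,0,0,0,0.4]
}}

```text
t: 16.58
eef_pos: [586.2, 39.8, 258.0]
tcp_rot: [1.432, 1.567, -0.082]
ft_force: [0.4, -1.1, 0.7]
opening: 0.396
```

```bash
python3 - <<'E'
from cell import env,eyes
from h import *
s=env.state();show(s)
print(np.round(plan(s,[585.6,39.5,254],0.058,1),3).tolist())
E
```

```text
t 16.57 pos [586.2  39.8 258. ] heading 0.058 tilt [ 0.0038 -0.0003] F [ 0.43 -1.12  0.68] M [-0.15  0.05 -0.  ] op 0.396 j [-0.04  0.62  1.79 -0.    0.73 -0.1 ]
[[3.95, -0.59, 0.271, -0.0, 0.001, -0.004]]
```

{"op": "jog_arm", "data": {
  "deltas": [3.5,-0.6,0.3,0,0.001,-0.004,0.4,0,0,0,0,0,0,0.15,0,0,0,0,0,0,0,0,0,0,0,0,0,0,0,0,0,0,0,0,0]
}}

```text
t: 17.2
eef_pos: [585.7, 39.4, 255.2]
tcp_rot: [1.982, 1.57, 0.468]
ft_force: [-0.1, 0.6, 0.4]
opening: 0.19
```

{"op": "jog_arm", "data": {
  "deltas": [0,0,2,0,0,0,0]
}}

```text
t: 17.32
eef_pos: [585.8, 37.5, 255.2]
tcp_rot: [2.153, 1.57, 0.639]
ft_force: [0.4, 1.4, -0.2]
opening: 0.187
```

{"op": "jog_arm", "data": {
  "deltas": [0,0,2,0,0,0,0]
}}

```text
t: 17.45
eef_pos: [585.9, 35.4, 255.1]
tcp_rot: [2.215, 1.57, 0.702]
ft_force: [1.2, 0.9, -0.4]
opening: 0.186
```

{"op": "jog_arm", "data": {
  "deltas": [0,0,-2,0,0,0,0]
}}

```text
t: 17.58
eef_pos: [585.8, 37.1, 255.2]
tcp_rot: [2.017, 1.57, 0.503]
ft_force: [0.5, -0.8, -0.0]
opening: 0.19
```

{"op": "jog_arm", "data": {
  "deltas": [0,0,-2,0,0,0,0]
}}

```text
t: 17.7
eef_pos: [585.7, 39.1, 255.2]
tcp_rot: [1.897, 1.57, 0.383]
ft_force: [0.2, -1.0, -0.3]
opening: 0.185
```

```bash
cat >> h.py <<'E'
def avg(n=4):
    from cell import env,eyes
    F=[];M=[]
    for i in range(n):
        eyes.read_camera("side");s=env.state();F.append(s["ft_force"]);M.append(s["moment"])
    print("avgF",np.round(np.mean(F,0),2),"sd",np.round(np.std(F,0),2),"M",np.round(np.mean(M,0),3)); show(s); print("press",np.round(prs(s["eef_pos"]),2))
E
python3 - <<'E'
from h import *
avg(4)
E
```

```text
avgF [ 0.28  0.16 -0.34] sd [0.47 0.7  0.25] M [-0.043  0.056  0.005]
t 17.90 pos [585.7  39.3 255.1] heading 0.057 tilt [0.0007 0.0006] F [ 0.62  0.86 -0.04] M [ 0.05  0.09 -0.  ] op 0.190 j [-0.05  0.62  1.79  0.    0.72 -0.1 ]
press [  0.2  -87.18]
```

Baseline drag about 1 N, so the blade is loose. Next turn.

{"op": "jog_arm", "data": {
  "deltas": [0,0,0,0,0,0,0.4,0,0,0,0,0,0,0.4,-35,0,0,0,0,0,0.4,-40,0,0,0,0,0,0.4,-28,0,0,0,0,0,0.4,0,0,0,0,0,0,0.4]
}}

```text
t: 18.65
eef_pos: [585.6, 39.2, 360.6]
tcp_rot: [-2.559, 1.57, 2.21]
ft_force: [0.1, -0.1, -0.3]
opening: 0.397
```

```bash
python3 - <<'E'
from cell import env,eyes
from h import *
s=env.state();show(s)
print(np.round(plan(s,[580.7,126.2,362],-1.196,8),3).tolist())
E
```

```text
t 18.65 pos [585.6  39.2 360.6] heading 0.057 tilt [-0.0005  0.0006] F [ 0.11 -0.14 -0.31] M [-0.1   0.04 -0.02] op 0.397 j [-0.05  0.48  1.7   0.    0.95 -0.1 ]
[[-0.165, 0.009, -10.898, 0.157, -0.0, 0.0], [-0.165, -1.691, -10.766, 0.157, -0.0, 0.0], [-0.166, -3.35, -10.371, 0.157, -0.0, 0.0], [-0.167, -4.927, -9.721, 0.157, -0.0, 0.0], [-0.167, -6.383, -8.833, 0.157, -0.0, 0.0], [-0.168, -7.683, -7.729, 0.157, -0.0, 0.0], [-0.169, -8.795, -6.436, 0.157, -0.0, 0.0], [-0.171, -9.691, -4.985, 0.157, -0.0, 0.0]]
```

{"op": "jog_arm", "data": {
  "deltas": [-1,0,-11,0.15,0,0,0.4,-1,-1.7,-11,0.15,0,0,0.4,-1,-3.3,-10.5,0.15,0,0,0.4,-1,-5,-10,0.15,0,0,0.4,0,-6.5,-9,0.15,0,0,0.4,0,-7.7,-7.7,0.15,0,0,0.4,0,-8.8,-6.4,0.15,0,0,0.4,0,-9.7,-5,0.15,0,0,0.4,0,0,0,0,0,0,0.4]
}}

```text
t: 19.77
eef_pos: [578.7, 129.2, 354.0]
tcp_rot: [-0.367, 1.557, -3.119]
ft_force: [0.6, -0.5, 0.8]
opening: 0.4
```

```bash
python3 - <<'E'
from cell import env,eyes
from h import *
s=env.state();show(s)
print(np.round(plan(s,[580.7,126.2,323],-1.196,3),3).tolist())
E
```

```text
t 19.77 pos [578.7 129.2 354. ] heading -1.181 tilt [-0.0141 -0.0003] F [ 0.64 -0.49  0.83] M [-0.11  0.21 -0.01] op 0.400 j [0.11 0.5  1.69 0.   0.96 1.29]
[[10.321, 1.24, -0.365, 0.005, 0.004, 0.002], [10.325, 1.221, -0.325, 0.005, 0.004, 0.002], [10.328, 1.202, -0.286, 0.005, 0.004, 0.002]]
```

{"op": "jog_arm", "data": {
  "deltas": [9,1.2,-0.4,0.005,0.004,0.002,0.4,9,1.2,-0.4,0.005,0.004,0.002,0.4,9,1.2,-0.4,0.005,0.004,0.002,0.4,0,0,0,0,0,0,0.4]
}}

```text
t: 20.27
eef_pos: [581.0, 124.9, 323.2]
tcp_rot: [0.3, 1.568, -2.462]
ft_force: [0.3, -0.1, -0.3]
opening: 0.399
```

```bash
python3 - <<'E'
from cell import env,eyes
from h import *
s=env.state();show(s)
print(np.round(plan(s,[580.7,126.2,322],-1.196,1),3).tolist())
E
```

```text
t 20.27 pos [581.  124.9 323.2] heading -1.191 tilt [-0.0024 -0.0019] F [ 0.33 -0.12 -0.34] M [-0.08  0.15 -0.04] op 0.399 j [ 0.1   0.54  1.72 -0.    0.88  1.29]
[[1.212, -1.36, -0.222, 0.005, 0.003, -0.001]]
```

{"op": "jog_arm", "data": {
  "deltas": [1.2,-1.4,-0.2,0.005,0.003,-0.001,0.3,0,0,0,0,0,0,0,0,0,0,0,0,0,0,0,0,0,0,0,0,0,0,0,0,0,0,0,0]
}}

```text
t: 20.9
eef_pos: [580.8, 126.1, 322.5]
tcp_rot: [2.82, 1.569, 0.053]
ft_force: [0.8, -0.1, -2.4]
opening: 0.101
```

```bash
python3 - <<'E'
from cell import env
from h import *
show(env.state())
E
```

```text
t 20.90 pos [580.8 126.1 322.5] heading -1.196 tilt [0.0014 0.0001] F [ 0.84 -0.11 -2.44] M [-0.05  0.02  0.01] op 0.101 j [ 0.1   0.54  1.72 -0.    0.88  1.3 ]
```

{"op": "jog_arm", "data": {
  "deltas": [0,0,0,0.11,0,0,0,0,0,0,0.11,0,0,0,0,0,0,0.11,0,0,0,0,0,0,0,0,0,0]
}}

```text
t: 21.4
eef_pos: [580.8, 126.1, 322.5]
tcp_rot: [3.116, 1.569, 0.01]
ft_force: [1.2, -1.7, -1.7]
opening: 0.104
```

```bash
python3 - <<'E'
from cell import env
from h import *
show(env.state())
E
```

```text
t 21.40 pos [580.8 126.1 322.5] heading -1.535 tilt [0.0014 0.    ] F [ 1.21 -1.67 -1.7 ] M [-0.19  0.1  -0.04] op 0.104 j [ 0.1   0.54  1.72 -0.    0.88  1.64]
```

Total turn is now 1.088 rad. Back for a drag check.

{"op": "jog_arm", "data": {
  "deltas": [0,0,0,0,0,0,0.4,0,0,0,0,0,0,0.4,-20,0,0,0,0,0,0.4,-22,0,0,0,0,0,0.4]
}}

```text
t: 21.9
eef_pos: [580.6, 126.3, 364.2]
tcp_rot: [-0.13, 1.569, 3.054]
ft_force: [0.3, -0.5, 0.3]
opening: 0.395
```

```bash
python3 - <<'E'
from cell import env,eyes
from h import *
s=env.state();show(s)
print(np.round(plan(s,[585.6,39.4,345],0.058,9),1).tolist())
E
```

```text
t 21.90 pos [580.6 126.3 364.2] heading -1.528 tilt [-0.0017  0.0001] F [ 0.26 -0.5   0.27] M [0.05 0.12 0.01] op 0.395 j [0.1  0.49 1.68 0.   0.97 1.63]
[[2.1, 9.7, -0.1, -0.2, 0.0, 0.0], [2.1, 9.5, 1.6, -0.2, 0.0, 0.0], [2.1, 9.1, 3.2, -0.2, 0.0, 0.0], [2.1, 8.4, 4.8, -0.2, 0.0, 0.0], [2.1, 7.5, 6.2, -0.2, 0.0, 0.0], [2.1, 6.3, 7.4, -0.2, 0.0, 0.0], [2.1, 4.9, 8.4, -0.2, 0.0, 0.0], [2.1, 3.3, 9.1, -0.2, 0.0, 0.0], [2.1, 1.7, 9.5, -0.2, 0.0, 0.0]]
```

{"op": "jog_arm", "data": {
  "deltas": [0,9.7,0,-0.172,0,0,0.4,0,9.5,1.6,-0.172,0,0,0.4,0,9.1,3.2,-0.172,0,0,0.4,0,8.4,4.8,-0.172,0,0,0.4,2,7.5,6.2,-0.172,0,0,0.4,2,6.3,7.4,-0.172,0,0,0.4,2,4.9,8.4,-0.172,0,0,0.4,2,3.3,9.1,-0.172,0,0,0.4,6,1.7,9.5,-0.172,0,0,0.4,0,0,0,0,0,0,0.4]
}}

```text
t: 23.15
eef_pos: [586.0, 37.5, 352.9]
tcp_rot: [1.902, 1.567, 0.413]
ft_force: [-0.4, 0.4, -0.5]
opening: 0.395
```

```bash
python3 - <<'E'
from cell import env,eyes
from h import *
s=env.state();show(s)
print(np.round(plan(s,[585.6,39.4,258],0.058,3),3).tolist())
E
```

```text
t 23.15 pos [586.   37.5 352.9] heading 0.081 tilt [0.0031 0.0013] F [-0.37  0.45 -0.53] M [-0.1   0.05  0.03] op 0.395 j [-0.05  0.49  1.71  0.    0.93 -0.13]
[[31.624, -0.192, -0.596, 0.008, -0.0, -0.001], [31.624, -0.163, -0.606, 0.008, -0.0, -0.001], [31.624, -0.135, -0.617, 0.008, -0.0, -0.001]]
```

{"op": "jog_arm", "data": {
  "deltas": [31,-0.2,-0.6,0.008,0,-0.001,0.4,31,-0.2,-0.6,0.008,0,-0.001,0.4,31,-0.1,-0.6,0.008,0,-0.001,0.4,0,0,0,0,0,0,0.4]
}}

```text
t: 23.65
eef_pos: [586.0, 40.9, 259.5]
tcp_rot: [1.942, 1.567, 0.413]
ft_force: [-0.7, 0.0, 0.5]
opening: 0.401
```

```bash
python3 - <<'E'
from cell import env,eyes
from h import *
s=env.state();show(s)
print(np.round(plan(s,[585.6,39.4,255],0.058,1),3).tolist())
E
```

```text
t 23.65 pos [586.   40.9 259.5] heading 0.041 tilt [0.0033 0.0014] F [-0.7   0.01  0.51] M [-0.11  0.06 -0.01] op 0.401 j [-0.04  0.62  1.79  0.    0.73 -0.09]
[[4.466, -0.498, 1.478, -0.017, -0.001, -0.003]]
```

{"op": "jog_arm", "data": {
  "deltas": [5,-0.5,1.5,-0.017,-0.001,-0.003,0.4,0,0,0,0,0,0,0.3,0,0,0,0,0,0,0,0,0,0,0,0,0,0,0,0,0,0,0,0,0]
}}

```text
t: 24.28
eef_pos: [586.0, 39.6, 257.8]
tcp_rot: [1.506, 1.566, -0.008]
ft_force: [1.3, 0.1, -3.6]
opening: 0.187
```

{"op": "jog_arm", "data": {
  "deltas": [0,0,2,0,0,0,0]
}}

```text
t: 24.4
eef_pos: [586.1, 37.8, 257.7]
tcp_rot: [1.574, 1.567, 0.06]
ft_force: [-0.1, 2.3, -2.7]
opening: 0.189
```

{"op": "jog_arm", "data": {
  "deltas": [0,0,2,0,0,0,0]
}}

```text
t: 24.52
eef_pos: [586.2, 35.8, 257.7]
tcp_rot: [1.654, 1.567, 0.14]
ft_force: [-0.2, 1.6, -1.3]
opening: 0.187
```

{"op": "jog_arm", "data": {
  "deltas": [0,0,-2,0,0,0,0]
}}

```text
t: 24.65
eef_pos: [586.2, 37.4, 257.7]
tcp_rot: [1.509, 1.567, -0.005]
ft_force: [0.6, -3.0, -1.7]
opening: 0.189
```

{"op": "jog_arm", "data": {
  "deltas": [0,0,-2,0,0,0,0]
}}

```text
t: 24.78
eef_pos: [586.2, 39.2, 257.8]
tcp_rot: [1.428, 1.566, -0.086]
ft_force: [0.7, -2.1, -1.6]
opening: 0.19
```

{"op": "jog_arm", "data": {
  "deltas": [0.8,0,0,0,0,0,0]
}}

```text
t: 24.9
eef_pos: [586.2, 39.3, 257.6]
tcp_rot: [1.446, 1.566, -0.068]
ft_force: [-3.8, 0.2, 12.5]
opening: 0.191
```

```bash
python3 - <<'E'
from h import *
avg(3)
E
```

```text
avgF [-1.7  -1.21  5.88] sd [0.66 0.32 0.38] M [-0.19   0.576  0.009]
t 25.05 pos [586.1  39.3 257.7] heading 0.057 tilt [ 0.0049 -0.0003] F [-1.09 -0.82  6.42] M [-0.2   0.6  -0.01] op 0.185 j [-0.05  0.62  1.79 -0.    0.73 -0.1 ]
press [  0.64 -87.19]
```

{"op": "jog_arm", "data": {
  "deltas": [0,0,0,0,0,0,0]
}}

```text
t: 25.18
eef_pos: [586.1, 39.3, 257.8]
tcp_rot: [1.45, 1.566, -0.064]
ft_force: [0.9, -1.6, -3.1]
opening: 0.185
```

```bash
python3 - <<'E'
from h import *
avg(3)
E
```

```text
avgF [-0.35 -1.96 -0.31] sd [0.28 0.26 0.9 ] M [-0.316  0.231  0.054]
t 25.32 pos [586.1  39.3 257.7] heading 0.057 tilt [ 0.0049 -0.0003] F [-0.74 -1.68 -0.2 ] M [-0.32  0.3   0.1 ] op 0.190 j [-0.05  0.62  1.79 -0.    0.73 -0.1 ]
press [  0.66 -87.16]
```

{"op": "jog_arm", "data": {
  "deltas": [0,0,2,0,0,0,0]
}}

```text
t: 25.45
eef_pos: [586.2, 37.7, 257.7]
tcp_rot: [1.587, 1.566, 0.073]
ft_force: [0.4, 4.3, -0.0]
opening: 0.189
```

{"op": "jog_arm", "data": {
  "deltas": [0,0,2,0,0,0,0]
}}

```text
t: 25.58
eef_pos: [586.3, 35.9, 257.7]
tcp_rot: [1.682, 1.566, 0.168]
ft_force: [-0.7, 3.6, 0.0]
opening: 0.185
```

{"op": "jog_arm", "data": {
  "deltas": [0,0,-2,0,0,0,0]
}}

```text
t: 25.7
eef_pos: [586.4, 37.5, 257.7]
tcp_rot: [1.542, 1.565, 0.028]
ft_force: [0.4, -2.8, -0.4]
opening: 0.185
```

{"op": "jog_arm", "data": {
  "deltas": [0,0,-2,0,0,0,0]
}}

```text
t: 25.82
eef_pos: [586.3, 39.2, 257.7]
tcp_rot: [1.446, 1.565, -0.068]
ft_force: [-0.7, -4.2, 0.5]
opening: 0.188
```

Drag rose to about 3.7 N with Fz ≈ 0. That grip closed while the arm was drifting, so I'll regrip from settled and repeat.

{"op": "jog_arm", "data": {
  "deltas": [0,0,0,0,0,0,0.35,0,0,0,0,0,0,0.35,1.5,0,0,0,0.002,-0.005,0.35,0,0,0,0,0,0,0.35]
}}

```text
t: 26.32
eef_pos: [586.3, 39.6, 256.1]
tcp_rot: [2.934, 1.569, 1.42]
ft_force: [0.1, -0.6, -0.1]
opening: 0.351
```

```bash
python3 - <<'E'
from h import *
avg(3)
E
```

```text
avgF [-0.53 -0.03  0.19] sd [0.41 0.52 0.34] M [-0.077  0.09  -0.013]
t 26.48 pos [586.4  39.6 256.2] heading 0.056 tilt [0.0007 0.0018] F [-0.79  0.7   0.5 ] M [-0.07  0.09  0.01] op 0.353 j [-0.05  0.62  1.79  0.    0.73 -0.1 ]
press [  0.95 -86.95]
```

{"op": "jog_arm", "data": {
  "deltas": [0,0,0,0,0,0,0,0,0,0,0,0,0,0,0,0,0,0,0,0,0,0,0,0,0,0,0,0]
}}

```text
t: 26.98
eef_pos: [586.5, 39.5, 256.3]
tcp_rot: [2.577, 1.569, 1.062]
ft_force: [0.1, -0.2, 0.4]
opening: 0.186
```

```bash
python3 - <<'E'
from h import *
avg(3)
E
```

```text
avgF [0.3  0.33 0.03] sd [0.27 0.27 0.42] M [-0.065 -0.004 -0.072]
t 27.12 pos [586.5  39.5 256.3] heading 0.056 tilt [0.0011 0.0019] F [ 0.65 -0.05 -0.37] M [-0.    0.02 -0.1 ] op 0.190 j [-0.05  0.62  1.79  0.    0.73 -0.1 ]
press [  1.03 -86.99]
```

Clean grip with zero force. Repeating the drag test.

{"op": "jog_arm", "data": {
  "deltas": [0,0,2,0,0,0,0]
}}

```text
t: 27.25
eef_pos: [586.5, 37.7, 256.3]
tcp_rot: [2.731, 1.568, 1.217]
ft_force: [-1.1, 4.3, 0.5]
opening: 0.183
```

{"op": "jog_arm", "data": {
  "deltas": [0,0,2,0,0,0,0]
}}

```text
t: 27.38
eef_pos: [586.6, 35.9, 256.3]
tcp_rot: [2.81, 1.568, 1.296]
ft_force: [-1.0, 3.4, 0.3]
opening: 0.185
```

{"op": "jog_arm", "data": {
  "deltas": [0,0,2,0,0,0,0]
}}

```text
t: 27.5
eef_pos: [586.7, 33.9, 256.3]
tcp_rot: [2.872, 1.568, 1.358]
ft_force: [-0.3, 3.5, -0.5]
opening: 0.186
```

{"op": "jog_arm", "data": {
  "deltas": [0,0,-2,0,0,0,0]
}}

```text
t: 27.62
eef_pos: [586.6, 35.3, 256.3]
tcp_rot: [2.717, 1.569, 1.203]
ft_force: [0.6, -3.0, -0.0]
opening: 0.188
```

{"op": "jog_arm", "data": {
  "deltas": [0,0,-2,0,0,0,0]
}}

```text
t: 27.75
eef_pos: [586.5, 37.0, 256.3]
tcp_rot: [2.516, 1.569, 1.002]
ft_force: [-0.4, -2.9, 0.2]
opening: 0.191
```

{"op": "jog_arm", "data": {
  "deltas": [0,0,-2,0,0,0,0]
}}

```text
t: 27.88
eef_pos: [586.5, 38.9, 256.3]
tcp_rot: [2.365, 1.569, 0.85]
ft_force: [0.2, -3.3, -0.1]
opening: 0.189
```

```bash
python3 - <<'E'
from h import *
avg(3)
E
```

```text
avgF [ 0.41 -2.35 -0.25] sd [0.15 0.84 0.61] M [-0.562  0.005 -0.009]
t 28.02 pos [586.5  39.1 256.3] heading 0.057 tilt [0.0009 0.0013] F [ 0.52 -1.6  -0.01] M [-0.49 -0.02 -0.01] op 0.187 j [-0.05  0.62  1.79  0.    0.73 -0.1 ]
press [  0.99 -87.45]
```

Drag is about 3.4 N against a 1.0 N baseline, so foot force is roughly 2.4–4 N: in range but low. I'll add about 0.07 rad to centre it.

{"op": "jog_arm", "data": {
  "deltas": [0,0,0,0,0,0,0.4,0,0,0,0,0,0,0.4,0,0,0,0,0,0,0.4,-35,0,0,0,0,0,0.4,-40,0,0,0,0,0,0.4,-28,0,0,0,0,0,0.4,0,0,0,0,0,0,0.4]
}}

```text
t: 28.9
eef_pos: [586.2, 39.6, 361.7]
tcp_rot: [-2.866, 1.568, 1.903]
ft_force: [-0.8, 0.0, -0.1]
opening: 0.398
```

```bash
python3 - <<'E'
from cell import env,eyes
from h import *
import pickle
c=eyes.read_camera("wrist");cv2.imwrite("pics/w8.png",c["image"][:,:,::-1]);pickle.dump(c,open("w8.pkl","wb"))
s=env.state();show(s)
print(np.round(plan(s,[580.7,126.2,362],-1.535,10),3).tolist())
E
```

```text
t 28.95 pos [586.1  39.6 360.4] heading 0.057 tilt [-0.0028  0.0026] F [-0.05 -0.04 -0.28] M [-0.08  0.07  0.03] op 0.402 j [-0.05  0.49  1.7   0.    0.96 -0.1 ]
[[-0.135, -0.045, -8.674, 0.159, -0.0, 0.0], [-0.135, -1.419, -8.557, 0.159, -0.0, 0.0], [-0.136, -2.757, -8.224, 0.159, -0.0, 0.0], [-0.138, -4.026, -7.683, 0.159, -0.0, 0.0], [-0.14, -5.193, -6.948, 0.159, -0.0, 0.0], [-0.142, -6.228, -6.037, 0.159, -0.0, 0.0], [-0.145, -7.106, -4.973, 0.159, -0.0, 0.0], [-0.148, -7.805, -3.784, 0.159, -0.0, 0.0], [-0.152, -8.306, -2.499, 0.159, -0.0, 0.0], [-0.155, -8.597, -1.151, 0.159, -0.0, 0.0]]
```

View pics/w8.png

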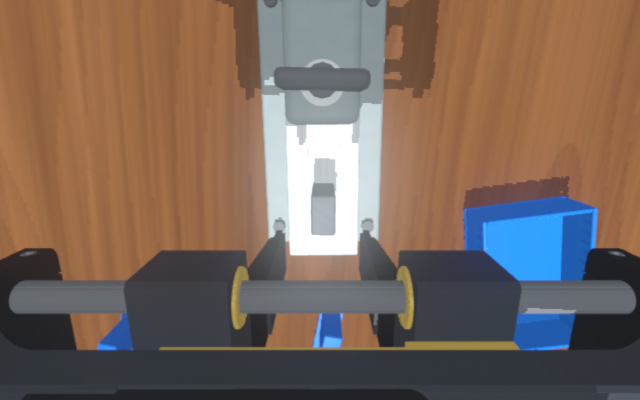

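The wing lies from (275,77) to (370,78), i.e. at about -1.53 rad, which matches. The gauge still stands straight at (323,208).

{"op": "jog_arm", "data": {
  "deltas": [-1,0,-8.6,0.158,0,0,0.4,-1,-1.4,-8.6,0.158,0,0,0.4,-1,-2.8,-8.2,0.158,0,0,0.4,-1,-4,-7.7,0.158,0,0,0.4,0,-5.2,-7,0.158,0,0,0.4,0,-6.2,-6,0.158,0,0,0.4,0,-7.1,-5,0.158,0,0,0.4,0,-7.8,-3.8,0.158,0,0,0.4,0,-8.3,-2.5,0.158,0,0,0.4,0,-8.5,-1.2,0.14,0,0,0.4]
}}

```text
t: 30.2
eef_pos: [580.8, 128.4, 349.1]
tcp_rot: [-0.095, 1.545, 3.06]
ft_force: [0.4, -0.5, -0.9]
opening: 0.398
```

{"op": "jog_arm", "data": {
  "deltas": [0,0,0,0,0,0,0.4]
}}

```text
t: 30.32
eef_pos: [580.6, 128.8, 347.7]
tcp_rot: [-0.083, 1.543, 3.074]
ft_force: [-0.6, -0.0, -0.5]
opening: 0.398
```

```bash
python3 - <<'E'
from cell import env,eyes
from h import *
s=env.state();show(s)
print(np.round(plan(s,[580.7,126.2,325],-1.53,3),3).tolist())
E
```

```text
t 30.32 pos [580.6 128.8 347.7] heading -1.556 tilt [-0.0274  0.0019] F [-0.64 -0.01 -0.47] M [-0.06  0.14  0.04] op 0.398 j [0.11 0.51 1.69 0.01 0.96 1.66]
[[7.56, 0.875, -0.233, -0.009, 0.009, 0.001], [7.562, 0.87, -0.157, -0.009, 0.009, 0.001], [7.564, 0.864, -0.08, -0.009, 0.009, 0.001]]
```

{"op": "jog_arm", "data": {
  "deltas": [0,0.9,-0.2,-0.009,0.009,0.001,0.4,6,0.9,-0.2,-0.009,0.009,0.001,0.4,8,0.9,0,-0.009,0.009,0.001,0.4,6,0,0,0,0,0,0.4,0,0,0,0,0,0,0.4]
}}

```text
t: 30.95
eef_pos: [580.8, 124.9, 324.5]
tcp_rot: [0.611, 1.569, -2.481]
ft_force: [0.4, 0.3, -0.7]
opening: 0.4
```

```bash
python3 - <<'E'
from cell import env,eyes
from h import *
s=env.state();show(s)
print(np.round(plan(s,[580.7,126.2,322.5],-1.533,1),3).tolist())
E
```

```text
t 30.95 pos [580.8 124.9 324.5] heading -1.521 tilt [-0.0011 -0.0008] F [ 0.36  0.33 -0.67] M [-0.04  0.12  0.02] op 0.400 j [ 0.1   0.54  1.72 -0.    0.88  1.62]
[[1.971, -1.336, -0.008, 0.012, 0.001, -0.001]]
```

{"op": "jog_arm", "data": {
  "deltas": [2,-1.3,0,0.012,0.001,-0.001,0.3,0,0,0,0,0,0,0.3]
}}

```text
t: 31.2
eef_pos: [580.8, 126.3, 322.5]
tcp_rot: [-2.182, 1.57, 0.997]
ft_force: [-0.1, -0.3, -0.1]
opening: 0.305
```

```bash
python3 - <<'E'
from cell import env,eyes
from h import *
s=env.state();show(s)
E
```

```text
t 31.20 pos [580.8 126.3 322.5] heading -1.534 tilt [0.0002 0.0004] F [-0.14 -0.32 -0.05] M [-0.04  0.21 -0.01] op 0.305 j [0.1  0.54 1.72 0.   0.88 1.64]
```

{"op": "jog_arm", "data": {
  "deltas": [0,0,0,0,0,0,0,0,0,0,0,0,0,0,0,0,0,0,0,0,0]
}}

```text
t: 31.58
eef_pos: [580.8, 126.1, 322.9]
tcp_rot: [3.048, 1.57, -0.056]
ft_force: [1.0, -2.8, -0.8]
opening: 0.102
```

```bash
python3 - <<'E'
from cell import env,eyes
from h import *
s=env.state();show(s)
E
```

```text
t 31.57 pos [580.8 126.1 322.9] heading -1.533 tilt [ 0.0008 -0.    ] F [ 0.99 -2.83 -0.79] M [-0.56  0.13 -0.06] op 0.102 j [ 0.1   0.54  1.72 -0.    0.88  1.64]
```

{"op": "jog_arm", "data": {
  "deltas": [0,0,0,0.035,0,0,0,0,0,0,0.035,0,0,0,0,0,0,0,0,0,0]
}}

```text
t: 31.95
eef_pos: [580.8, 126.1, 322.9]
tcp_rot: [-3.066, 1.57, 0.037]
ft_force: [0.3, -1.8, -0.8]
opening: 0.101
```

```bash
python3 - <<'E'
from cell import env,eyes
from h import *
s=env.state();show(s)
E
```

```text
t 31.95 pos [580.8 126.1 322.9] heading -1.609 tilt [0.0008 0.    ] F [ 0.34 -1.81 -0.84] M [-0.24  0.09 -0.05] op 0.101 j [ 0.1   0.54  1.72 -0.    0.88  1.71]
```

{"op": "jog_arm", "data": {
  "deltas": [0,0,0,0,0,0,0.4,0,0,0,0,0,0,0.4,-20,0,0,0,0,0,0.4,-22,0,0,0,0,0,0.4]
}}

```text
t: 32.45
eef_pos: [580.7, 126.3, 364.4]
tcp_rot: [-0.051, 1.568, 3.053]
ft_force: [0.3, 0.3, 0.2]
opening: 0.395
```

```bash
python3 - <<'E'
from cell import env,eyes
from h import *
s=env.state();show(s)
print(np.round(plan(s,[586.0,39.4,350],0.058,10),2).tolist())
E
```

```text
t 32.45 pos [580.7 126.3 364.4] heading -1.608 tilt [-0.0023  0.0002] F [0.28 0.29 0.15] M [ 0.    0.21 -0.04] op 0.395 j [0.1  0.49 1.68 0.   0.97 1.71]
[[1.43, 8.67, -0.86, -0.17, 0.0, 0.0], [1.44, 8.69, 0.59, -0.17, 0.0, 0.0], [1.44, 8.47, 2.02, -0.17, 0.0, 0.0], [1.44, 8.02, 3.4, -0.17, 0.0, 0.0], [1.44, 7.34, 4.68, -0.17, 0.0, 0.0], [1.44, 6.47, 5.84, -0.17, 0.0, 0.0], [1.44, 5.41, 6.83, -0.17, 0.0, 0.0], [1.44, 4.2, 7.63, -0.17, 0.0, 0.0], [1.44, 2.88, 8.22, -0.17, 0.0, 0.0], [1.44, 1.47, 8.58, -0.17, 0.0, 0.0]]
```

Added 0.076 rad. One more drag check.

{"op": "jog_arm", "data": {
  "deltas": [0,8.7,-0.9,-0.166,0,0,0.4,0,8.7,0.6,-0.166,0,0,0.4,0,8.5,2,-0.166,0,0,0.4,0,8,3.4,-0.166,0,0,0.4,1.4,7.3,4.7,-0.166,0,0,0.4,1.4,6.5,5.8,-0.166,0,0,0.4,1.4,5.4,6.8,-0.166,0,0,0.4,1.4,4.2,7.6,-0.166,0,0,0.4,1.4,2.9,8.2,-0.166,0,0,0.4,1.4,1.5,8.6,-0.15,0,0,0.4]
}}

```text
t: 33.7
eef_pos: [588.0, 38.1, 358.2]
tcp_rot: [2.154, 1.568, 0.675]
ft_force: [-0.2, -0.6, -0.9]
opening: 0.398
```

{"op": "jog_arm", "data": {
  "deltas": [0,0,0,0,0,0,0.4]
}}

```text
t: 33.83
eef_pos: [588.0, 37.8, 358.2]
tcp_rot: [2.185, 1.568, 0.705]
ft_force: [-0.6, 0.9, -0.8]
opening: 0.403
```

```bash
python3 - <<'E'
from cell import env,eyes
from h import *
s=env.state();show(s)
print(np.round(plan(s,[586.0,39.4,258],0.058,3),3).tolist())
E
```

```text
t 33.83 pos [588.   37.8 358.2] heading 0.090 tilt [0.002  0.0017] F [-0.59  0.91 -0.82] M [-0.06  0.   -0.06] op 0.403 j [-0.05  0.49  1.7   0.    0.95 -0.14]
[[33.385, -0.699, -0.537, 0.011, -0.001, -0.001], [33.385, -0.682, -0.546, 0.011, -0.001, -0.001], [33.386, -0.665, -0.555, 0.011, -0.001, -0.001]]
```

{"op": "jog_arm", "data": {
  "deltas": [33,-0.7,-0.5,0.011,-0.001,-0.001,0.4,33,-0.7,-0.5,0.011,-0.001,-0.001,0.4,33,-0.7,-0.5,0.011,-0.001,-0.001,0.4,0,0,0,0,0,0,0.4]
}}

```text
t: 34.33
eef_pos: [586.1, 40.6, 257.9]
tcp_rot: [0.947, 1.569, -0.582]
ft_force: [-0.6, -0.4, 0.3]
opening: 0.4
```

```bash
python3 - <<'E'
from cell import env,eyes
from h import *
s=env.state();show(s)
print(np.round(plan(s,[586.1,39.4,255.5],0.058,1),3).tolist())
E
```

```text
t 34.33 pos [586.1  40.6 257.9] heading 0.041 tilt [ 0.0019 -0.0013] F [-0.59 -0.36  0.28] M [-0.1   0.04  0.02] op 0.400 j [-0.04  0.62  1.79 -0.    0.73 -0.08]
[[2.429, -0.101, 1.162, -0.017, 0.001, -0.002]]
```

{"op": "jog_arm", "data": {
  "deltas": [2.4,-0.1,1.2,-0.017,0.001,-0.002,0.4,0,0,0,0,0,0,0.35,0.5,0,0,0,0,0,0.35,0,0,0,0,0,0,0.35]
}}

```text
t: 34.83
eef_pos: [586.9, 39.6, 258.8]
tcp_rot: [1.438, 1.566, -0.076]
ft_force: [0.1, -0.6, -0.5]
opening: 0.346
```

```bash
python3 - <<'E'
from h import *
avg(2)
E
```

```text
avgF [ 0.36 -0.59  0.29] sd [0.02 0.17 0.16] M [-0.076  0.059 -0.001]
t 34.92 pos [586.9  39.6 258.6] heading 0.057 tilt [ 0.0049 -0.0004] F [ 0.34 -0.75  0.45] M [-0.07  0.04 -0.  ] op 0.349 j [-0.04  0.62  1.79 -0.    0.73 -0.1 ]
press [  1.42 -86.92]
```

{"op": "jog_arm", "data": {
  "deltas": [0,0,0,0,0,0,0,0,0,0,0,0,0,0,0,0,0,0,0,0,0,0,0,0,0,0,0,0]
}}

```text
t: 35.42
eef_pos: [586.7, 39.6, 258.7]
tcp_rot: [1.344, 1.567, -0.169]
ft_force: [-0.5, -0.1, 1.1]
opening: 0.186
```

```bash
python3 - <<'E'
from h import *
avg(3)
E
```

```text
avgF [-1.27  0.06  1.75] sd [0.19 0.49 0.24] M [-0.199  0.345  0.214]
t 35.58 pos [586.7  39.6 258.7] heading 0.058 tilt [ 0.0041 -0.0006] F [-1.52 -0.5   2.05] M [-0.23  0.34  0.22] op 0.186 j [-0.04  0.62  1.79 -0.    0.73 -0.1 ]
press [  1.23 -86.94]
```

{"op": "jog_arm", "data": {
  "deltas": [0,0,2,0,0,0,0]
}}

```text
t: 35.7
eef_pos: [586.7, 38.1, 258.7]
tcp_rot: [1.609, 1.567, 0.095]
ft_force: [-0.4, 7.3, 1.1]
opening: 0.19
```

{"op": "jog_arm", "data": {
  "deltas": [0,0,2,0,0,0,0]
}}

```text
t: 35.83
eef_pos: [586.8, 36.7, 258.7]
tcp_rot: [1.868, 1.567, 0.354]
ft_force: [-0.8, 7.5, 1.8]
opening: 0.185
```

{"op": "jog_arm", "data": {
  "deltas": [0,0,2,0,0,0,0]
}}

```text
t: 35.95
eef_pos: [586.9, 35.2, 258.7]
tcp_rot: [2.078, 1.566, 0.563]
ft_force: [-1.2, 7.7, 1.0]
opening: 0.189
```

{"op": "jog_arm", "data": {
  "deltas": [0,0,-2,0,0,0,0]
}}

```text
t: 36.08
eef_pos: [586.9, 36.9, 258.8]
tcp_rot: [1.881, 1.566, 0.367]
ft_force: [-0.1, -7.3, 0.8]
opening: 0.185
```

{"op": "jog_arm", "data": {
  "deltas": [0,0,-2,0,0,0,0]
}}

```text
t: 36.2
eef_pos: [586.9, 38.4, 258.8]
tcp_rot: [1.663, 1.566, 0.149]
ft_force: [0.2, -6.6, 0.6]
opening: 0.186
```

{"op": "jog_arm", "data": {
  "deltas": [0,0,-2,0,0,0,0]
}}

```text
t: 36.33
eef_pos: [587.0, 39.8, 258.8]
tcp_rot: [1.473, 1.565, -0.041]
ft_force: [0.2, -6.5, 0.8]
opening: 0.188
```

```bash
python3 - <<'E'
from h import *
avg(3)
E
```

```text
avgF [ 0.8  -5.73  0.45] sd [0.28 0.21 0.45] M [-1.064  0.164  0.084]
t 36.48 pos [587.   39.8 258.8] heading 0.057 tilt [ 0.0055 -0.    ] F [ 0.69 -5.46  0.88] M [-1.04  0.18  0.12] op 0.185 j [-0.04  0.62  1.79  0.    0.73 -0.1 ]
press [  1.56 -86.71]
```

Drag is now about 7 N at +1 N down-load. It rose about 3.5 N for 0.076 rad, and that turn adds at most 3.2 N of foot force. So the drag ratio is near 1 and foot force is about 6 N, well inside 2–9. Releasing and retreating.

{"op": "jog_arm", "data": {
  "deltas": [0,0,0,0,0,0,0.4,0,0,0,0,0,0,0.4,0,0,0,0,0,0,0.4,-20,0,0,0,0,0,0.4,-40,0,0,0,0,0,0.4,-40,0,0,0,0,0,0.4,-20,0,0,0,0,0,0.4,0,0,0,0,0,0,0.4,0,0,0,0,0,0,0.4]
}}

```text
t: 37.6
eef_pos: [586.2, 40.3, 380.6]
tcp_rot: [1.769, 1.567, 0.254]
ft_force: [-0.2, 0.0, -0.4]
opening: 0.399
```

```bash
python3 - <<'E'
from cell import env,eyes
from h import *
c=eyes.read_camera("wrist");cv2.imwrite("pics/w9.png",c["image"][:,:,::-1])
d=eyes.read_camera("scene");cv2.imwrite("pics/s9.png",d["image"][:,:,::-1])
s=env.state();show(s)
cv2.imwrite("pics/w9c.png",cv2.resize(c["image"][20:280,250:400,::-1],None,fx=2.3,fy=2.3,interpolation=cv2.INTER_CUBIC))
E
```

```text
t 37.70 pos [586.3  40.3 380.4] heading 0.056 tilt [0.0032 0.001 ] F [-1.27 -0.53 -0.5 ] M [-0.11  0.06 -0.03] op 0.401 j [-0.04  0.46  1.68  0.    0.99 -0.1 ]
```

View pics/w9.png

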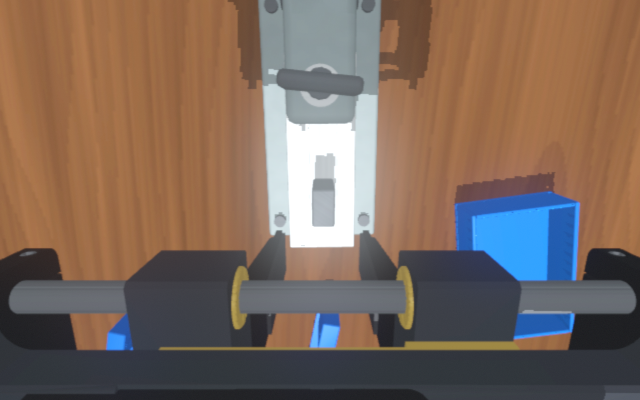

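View pics/s9.png

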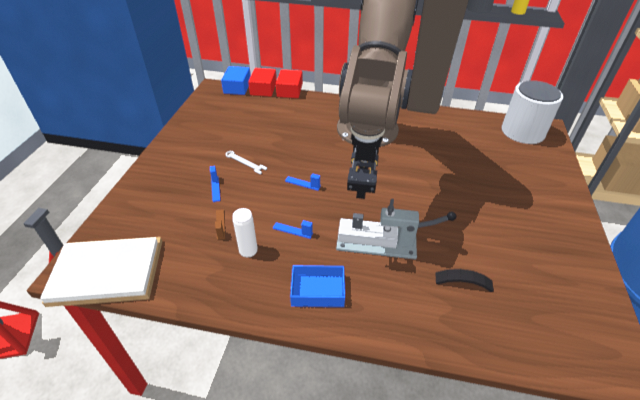

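The wrist view shows the gauge standing straight on the bed, handle at (323,203). The scene view shows every bystander where it started. The last check is the handle position, then hand-in.

```bash
python3 - <<'E'
from cell import env,eyes
from h import *
c=eyes.read_camera("wrist")
b=np.mean([cast(c,uv,102.5) for uv in ((313,189),(334,189),(313,226),(334,226))],0);x,y=prs(b)
print("handle press xy",x,y,"tip",y+107.7); show(env.state())
if 12<y+107.7<26 and abs(x)<5: env.job_done(); print("done")
E
```

```text
handle press xy 1.755543422708294 -87.41854572592197 tip 20.28145427407803
t 37.75 pos [586.4  40.2 380.4] heading 0.056 tilt [0.0031 0.0009] F [-0.71  0.45 -0.3 ] M [-0.04  0.09 -0.01] op 0.399 j [-0.04  0.46  1.68  0.    0.99 -0.1 ]
the job is handed in; nothing more can be done
done
```

The gauge stands in the gap and the wing screw is set so the blade just drags. I handed the job in at about 38 s with the gripper open and clear; no verdict came back.

- **Gauge:** I picked the steel one and left the blue and brown look-alikes alone. I set it on the bed and slid it under the foot while still loose. In the last picture the tip is about 20 mm past the screw's axis and the handle about 1.8 mm off it sideways, good to about 2 mm.
- **Wing screw:** I turned it clockwise in stages, 1.16 rad in all. The drag was about 1 N after 0.75 rad (loose), 3.4 N after 1.09 rad and about 7 N at the end.
- **Foot force:** I put it at about 6 N (wanted 2 to 9). It is worked out from the drag, not measured directly. A drag ratio of 0.6 would mean about 9.5 N, but the last turn could not have added that much force.
- **Disagreements:** The first check after 1.09 rad read low (2.2 N) because the gripper was lifting the gauge. Pressed back down it read 3.7 N, and a clean regrip gave 3.4 N. The final 7 N was taken with about 1 N of downward load from the gripper.
- **Bystanders:** All are unmoved by eye in the last scene picture; I did not measure their positions again.

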